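# Refit the carousel wheel and serve the warm-up sample

## Task

The blue wheel of the tasting carousel is back from washing: fit it fully home on the square spindle of the drive unit, stand the cup with the red sample in the wheel's orange-rimmed start well, and leave the wheel turned so that this well is in line with the orange pointer on the unit's console. Set the wheel and the cup down rather than dropping them, keep the sample upright, and leave the two other sample cups where they stand.

Things in the scene. Friction and masses are not known exactly. Their poses are not given: they have to be found in the camera images.
- drive_unit: White round drive unit of the sample carousel, fixed to the table: drum 90 mm across and 34 mm high with a console 44 mm wide and 22 mm high that reaches out to 86 mm from the drum's axis. Origin on the drum's axis at table height, z up; the console with its orange pointer lies on the unit's +x side.
- serving_pointer (a point): Orange triangle on the dark top of the console, 75 mm from the drum's axis on the unit's +x side, 24 mm above the table; it points at the axis.
- spindle_top (a point): Centre of the top of the bare steel spindle, on the drum's axis, 62 mm above the table. The spindle is a square of 18 mm with its top 5 mm tapered to 13 mm; it stands 22 mm up from a black round platter (60 mm across, top 40 mm above the table) that turns with it. The point's x and y axes are square to the spindle's flats and turn with it.
- spindle (a joint): Angle of the spindle and its platter about the vertical, rad, anticlockwise seen from above; at 0 the flats are square to the drive unit's x and y axes. It turns freely both ways against light friction (0.05 N m) and stays where it is left.
- wheel: Loose blue wheel lying right way up on the table, 136 mm across, 60 mm high over all, 0.2 kg; origin at the centre of its underside, z up. Disc 5 mm thick with four round wells (inside 41 mm across, rims 19 mm above the underside) centred 43 mm from the axis on its +x, -x, +y and -y; the +x one has an orange rim. Fully home, its underside rests on the platter, 40 mm above the table.
- wheel_bore (a point): Mouth of the bore in the wheel's square hub (32 mm wide, 28 mm high), on the axis at the underside: a square blind hole of 19.6 mm, 24 mm deep, open below, its sides square to the wheel's x and y axes.
- wheel_grip (a point): Middle of the dark bar grip on top of the hub, on the wheel's axis 45 mm above its underside; the bar is 32 mm long along the wheel's x, 14 mm wide along its y, and reaches from 28 to 60 mm above the underside.
- start_well (a point): Centre of the floor of the orange-rimmed start well: 43 mm from the wheel's axis on its +x side, 5 mm above its underside; its axes are the wheel's.
- red_sample: Clear tapered sample cup with a red sample lump inside: 46 mm across at the rim, 32 mm at the foot, 45 mm high, 25 g; origin at the centre of its underside, z up. Can be gripped across the outside just below the rim.
- tan_sample: The same kind of cup with a light brown sample; stays where it is.
- cream_sample: The same kind of cup with a cream-coloured sample; stays where it is.
Not all that is in view belongs to the job. Leave any green or purple look-alike of the red_sample alone.

How it is judged:
By the outcome, as a careful person would: the job done as asked, in the order asked, and still so for the second after the job is handed in, with the robot touching nothing.
It also fails if it takes over 51 s, if anything falls off the work surface, if the arm or the gripper's body presses on something with over 40 N, if the wrist force passes 120 N, or if a joint passes its speed limit or range.

## Robot

A 6-joint arm with a two-finger parallel gripper is mounted at the origin on the work surface; the furniture and walls round the work are solid. World frame = base frame: x ahead of the robot, y to its left, z up, the work surface at z = 0. Lengths are in m, angles in rad, forces in N, time in s.
With the tool pointing down it reaches from about 0.4 to 0.825 m from the base axis. Payload 7 kg.
Tool frame: the origin (TCP) lies at the very end of the fingers, on their centre line; the grasp point (between the pads) lies 19 mm behind it; z points along the fingers, x is the direction in which the jaws open and shut, and the axes are right-handed (so a half turn about z gives the same grasp; the last joint's range is limited). The gripper opens to 88 mm and grips with 3 to 60 N. Pads are 19 mm wide; open, the fingers measure 130 mm over their backs; the gripper's body (78 mm by 193 mm) begins 47 mm behind the grasp point.
Start: joints at [1.588, 0.359, 0.012, 0, -1.224, -0.288], TCP at [0.181, 0.65, 0.189] pointing down, gripper open.
Joint ranges: [-3.07, 3.07], [-1.43, 2.12], [-1.02, 1.25], [-3.03, 1.67], [-3.05, -0], [-3.03, 3.03]. Speed limits (rad/s): [2.39, 2.39, 3.01, 3.14, 3.14, 3.14].

## Interface

Orientations are given as a unit quaternion [w, x, y, z].
In Python, from station import manip, read_camera gives the robot as it stands.
- The arm moves only by the tool arm_command, never from a script. Its argument "commands" is a list of rows, each an object with "offset": the shift along the tool's x, y, z in mm, a list of three; "dr": the turn, a rotation vector about the tool's x, y, z in degrees, a list of three; "jaw": the opening in per cent of the stroke, from 0 (shut) to 100 (fully open). In form: [{"offset": [tx, ty, tz], "dr": [wx, wy, wz], "jaw": jaw}, ...]. A call has 1 to 8 rows; each row shifts and turns the commanded pose from where the row before left it, along the tool's axes as they then stand; what a row does not reach is not made up. A row lasts 1/12 s, in which the tool goes at most 41.7 mm and 7.16 degrees, less where a joint would pass 70% of its speed; a pose out of reach is approached as far as the arm can. A call with a gripper value outside its range is refused whole. The fingers move at their own pace and stop on an object; "grip_force" is the grip in N (left out, the last holds). Time passes only in rows, so rows that do not move let the fingers close. It gives the time, the measured TCP pose, the force and the opening at its end, in the units of the state.
- manip.state(): the state, without advancing time (a new reading comes with each control period).
- read_camera(name): name is "side" or "top" or "wrist"; returns a dict with "pixels" (420x560x3 uint8, red, green, blue), "vertical_fov" (degrees; the focal length in pixels is half the picture's height over the tangent of half this angle, whatever the lens; pixels are square), "cx", "cy" (the principal point, pixels), "camera_from_world" (4x4, takes a point from world to camera coordinates); the wrist camera has in their place "tool_from_camera" (4x4, takes a point from camera to tool coordinates, whose origin is the TCP and whose axes are the tool frame's). Camera axes: x right, y up, looking along -z (the intrinsics and any distortion apply to the point x, -y, -z); pixel columns grow to the right and rows downward; lengths in m; the calibration is good to about 2 mm. A picture is of the moment at which its call begins: read the wrist's pose just before it. There is no depth.
- manip.finish_job(): hands the job in, once; it reports no verdict.
The state is a dict: "time": time; "q": joint angles; "joint_velocities": joint speeds; "tau": joint torques, N m; "tool_pos": TCP position; "eef_rot": TCP orientation; "wrist_force": force on the tool from outside, world axes, zero at the start; "ft_torque": the same for the moment, N m; "finger_gap": finger opening in m.
Only numpy, scipy, OpenCV 4.12 (cv2) and the standard library are available. Lean on these libraries where they do the work, as an engineer would, in place of code of your own. Each camera call takes 0.05 s, during which the arm holds its last target.

## Working session

There is one attempt and no reset: what is moved stays moved. The work goes in short steps, Python scripts to look and compute and a tool call to move; the robot and the scene stay as the last step left them, time stands still between calls to the robot, and variables do not carry over. Pictures are saved under pics/ and viewed, and the job is handed in when it is done.

Besides the shell and the picture viewer there is one more tool, called after "Emit:" as name([rows], argument=value, ...), one row to a line, values as JSON. arm_command: Moves the arm, as the interface text tells. Its arguments: {"type":"object","properties":{"commands":{"type":"array"},"grip_force":{"type":"number"}},"required":["commands"]}

```bash
ls; mkdir -p pics; python3 - <<'E'
from station import manip, read_camera
import cv2,numpy as np
s=manip.state(); print(s)
for n in ("side","top","wrist"):
    d=read_camera(n); cv2.imwrite(f"pics/a_{n}.png",d["pixels"][:,:,::-1])
    print(n,{k:(np.round(v,4).tolist() if hasattr(v,'tolist') else v) for k,v in d.items() if k!="pixels"})
E
```

```text
pics
{'time': 0.0, 'q': array([ 1.58809071e+00,  3.59391386e-01,  1.09977276e-02, -3.46889708e-04,
       -1.22411059e+00, -2.88098647e-01]), 'joint_velocities': array([ 5.46479087e-05, -2.24081921e-04,  8.82454683e-04,  1.74249849e-04,
       -2.22356259e-04,  6.60399852e-04]), 'tau': array([ 2.31246820e-03, -5.82719815e+01,  2.93048894e+01,  6.99687839e+00,
        6.92914036e-03, -1.57630489e-04]), 'tool_pos': array([0.18045369, 0.64981855, 0.18789383]), 'eef_rot': array([-6.36478898e-04, -6.05135990e-01,  7.96121647e-01, -5.92232647e-04]), 'wrist_force': array([ 0.36456096,  0.90583509, -0.737086  ]), 'ft_torque': array([-0.01942337,  0.02705557, -0.00690743]), 'finger_gap': 0.08757666623694814}
side {'vertical_fov': 53.26887365504606, 'cx': 277.3819422205863, 'cy': 211.47385623492258, 'camera_from_world': [[0.1203, 0.9927, 0.0004, -0.2693], [-0.7888, 0.0953, 0.6072, 0.2396], [0.6028, -0.0733, 0.7945, -1.1975], [0.0, 0.0, 0.0, 1.0]]}
top {'vertical_fov': 45.64325195938525, 'cx': 282.63087224864, 'cy': 205.36525248992297, 'camera_from_world': [[-0.0185, -0.9998, -0.0008, 0.2377], [0.9765, -0.0183, 0.2149, -0.3555], [-0.2149, 0.0032, 0.9766, -0.9083], [0.0, 0.0, 0.0, 1.0]]}
wrist {'vertical_fov': 67.33077894169077, 'cx': 278.8776742114301, 'cy': 215.45230112765645, 'tool_from_camera': [[1.0, -0.001, 0.0003, -0.0003], [-0.0009, -0.9636, -0.2674, -0.0721], [0.0006, 0.2674, -0.9636, -0.1962], [0.0, 0.0, 0.0, 1.0]]}
```

View pics/a_side.png

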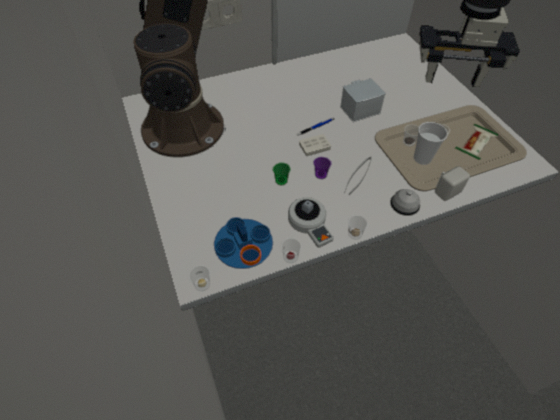

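View pics/a_top.png

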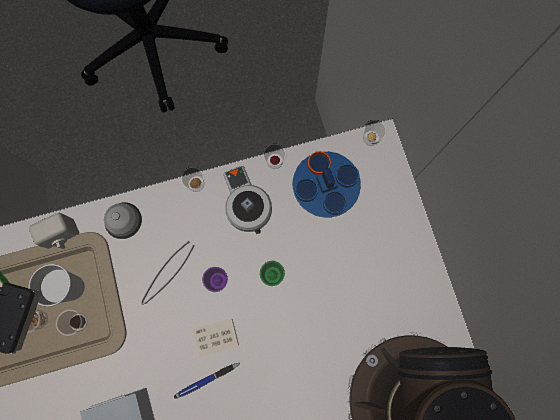

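View pics/a_wrist.png

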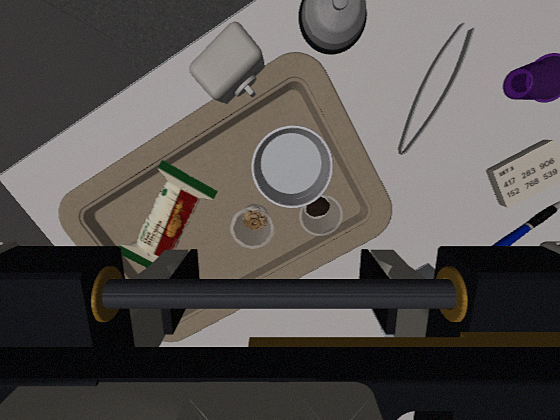

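The red cup candidates in the top picture are:
- dark red lump at (275,158)
- tan at (195,182)
- cream at (372,135)
- purple cup at (215,279)
- green cup at (272,273)
- tray cups at (72,320) and (38,318)

By the description, (275,158) is the one, which is (291,250) in side. Next I'll crop in close and measure.

```bash
cat > h.py <<'E'
from station import manip, read_camera
import cv2,numpy as np
from scipy.spatial.transform import Rotation as R
def toolT():
    s=manip.state(); w,x,y,z=s["eef_rot"]; T=np.eye(4); T[:3,:3]=R.from_quat([x,y,z,w]).as_matrix(); T[:3,3]=s["tool_pos"]; return T,s
def cam(name,fn=None):
    T,s=toolT(); d=read_camera(name); 
    M=np.linalg.inv(d["camera_from_world"]) if name!="wrist" else T@d["tool_from_camera"]
    d["M"]=M; d["f"]=d["pixels"].shape[0]/2/np.tan(np.radians(d["vertical_fov"]/2))
    if fn: cv2.imwrite(fn,d["pixels"][:,:,::-1])
    return d
def ray(d,u,v):
    p=np.array([(u-d["cx"])/d["f"],-(v-d["cy"])/d["f"],-1.]); return d["M"][:3,3],d["M"][:3,:3]@p
def atz(d,u,v,z):
    o,r=ray(d,u,v); return (o+r*(z-o[2])/r[2])
def proj(d,P):
    P=np.atleast_2d(P); c=(P-d["M"][:3,3])@d["M"][:3,:3]; return np.c_[d["cx"]+d["f"]*c[:,0]/-c[:,2], d["cy"]-d["f"]*c[:,1]/-c[:,2]]
def tri(*a):
    A=np.zeros((3,3));b=np.zeros(3)
    for d,u,v in a:
        o,r=ray(d,u,v); r=r/np.linalg.norm(r); Q=np.eye(3)-np.outer(r,r); A+=Q;b+=Q@o
    return np.linalg.solve(A,b)
def tool_delta(target):  # world target TCP -> offset mm in tool axes
    T,s=toolT(); return T[:3,:3].T@(np.array(target)-T[:3,3])*1000
E
python3 - <<'E'
from h import *
t=cam("top");s=cam("side")
pt=t["pixels"][110:300,170:400,::-1]; ps=s["pixels"][150:300,180:430,::-1]
cv2.imwrite("pics/b_top.png",cv2.resize(pt,None,fx=3.4,fy=3,interpolation=cv2.INTER_CUBIC)[:600,:800]) if 0 else cv2.imwrite("pics/b_top.png",cv2.resize(pt,None,fx=3.1,fy=3.1,interpolation=cv2.INTER_CUBIC))
cv2.imwrite("pics/b_side.png",cv2.resize(ps,None,fx=3.2,fy=3.2,interpolation=cv2.INTER_CUBIC))
for n,u,v,z in [("red",275,157,.02),("tan",195,182,.02),("cream",372,135,.02),("spindle",247,203,.062),("wheelgrip",327,178,.06),("purple",215,279,.02),("pointer",235,172,.024),("well",319,162,.019)]:
    print(n,atz(t,u,v,z).round(4))
print(tri((t,247,203),(s,308,205)))
E
```

```text
red [0.4623 0.2443 0.02  ]
tan [0.414  0.4016 0.02  ]
cream [0.5046 0.0498 0.02  ]
spindle [0.3605 0.297  0.062 ]
wheelgrip [0.4062 0.1469 0.06  ]
purple [0.225  0.3605 0.02  ]
pointer [0.4317 0.323  0.024 ]
well [0.4506 0.1575 0.019 ]
[0.36237974 0.2977716  0.05373047]
```

View pics/b_top.png

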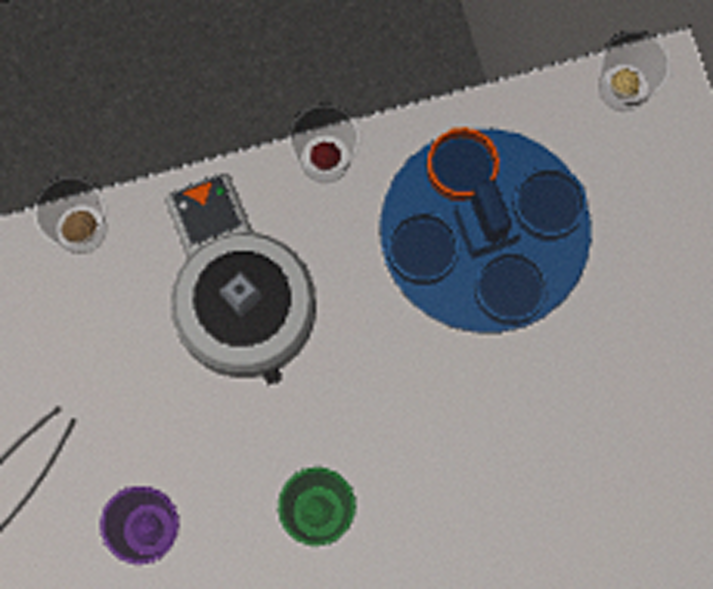

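View pics/b_side.png

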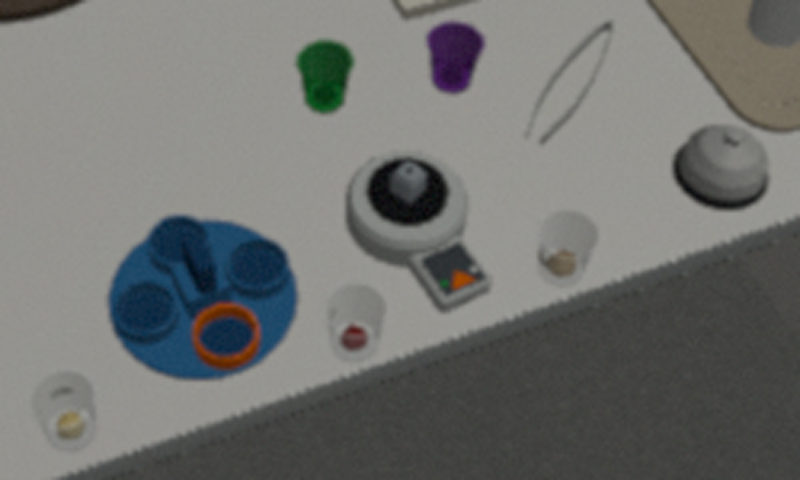

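Red is confirmed at (275,158) in top. I'll move the wrist camera in for a close survey.

Emit:
arm_command([
  {"offset":[30,-23,0],"dr":[0,0,0],"jaw":100},
  {"offset":[30,-23,0],"dr":[0,0,0],"jaw":100},
  {"offset":[30,-23,0],"dr":[0,0,0],"jaw":100},
  {"offset":[30,-23,0],"dr":[0,0,0],"jaw":100},
  {"offset":[30,-23,0],"dr":[0,0,0],"jaw":100},
  {"offset":[30,-23,0],"dr":[0,0,0],"jaw":100},
  {"offset":[30,-23,0],"dr":[0,0,0],"jaw":100},
  {"offset":[30,-23,0],"dr":[0,0,0],"jaw":100},
])

```text
time: 0.92
tool_pos: [0.2939, 0.3681, 0.1889]
eef_rot: [0.0, -0.605, 0.796, 0.0]
wrist_force: [1.2, 0.3, 0.3]
finger_gap: 0.0878
```

Emit:
arm_command([
  {"offset":[30,-23,0],"dr":[0,0,0],"jaw":100},
  {"offset":[30,-23,0],"dr":[0,0,0],"jaw":100},
  {"offset":[0,0,0],"dr":[0,0,7],"jaw":100},
  {"offset":[0,0,0],"dr":[0,0,7],"jaw":100},
  {"offset":[0,0,0],"dr":[0,0,7],"jaw":100},
  {"offset":[0,0,0],"dr":[0,0,7],"jaw":100},
  {"offset":[0,0,0],"dr":[0,0,7],"jaw":100},
  {"offset":[0,0,0],"dr":[0,0,0],"jaw":100},
])

```text
time: 1.58
tool_pos: [0.3219, 0.2996, 0.1889]
eef_rot: [0.0, -0.335, 0.942, 0.0]
wrist_force: [-0.1, -0.3, 0.0]
finger_gap: 0.0876
```

```bash
python3 - <<'E'
from h import *
T,s=toolT(); print(T.round(4),s["time"],s["q"].round(3))
d=cam("wrist","pics/c_wrist.png")
T,s=toolT();print(T[:3,3].round(4),s["wrist_force"])
np.save("c_px.npy",d["pixels"]);np.save("c_M.npy",d["M"])
E
```

```text
[[-7.755e-01 -6.313e-01 -0.000e+00  3.219e-01]
 [-6.313e-01  7.755e-01  2.000e-04  2.996e-01]
 [-1.000e-04  2.000e-04 -1.000e+00  1.889e-01]
 [ 0.000e+00  0.000e+00  0.000e+00  1.000e+00]] 1.5833 [ 1.201 -0.041 -0.476 -0.    -1.136 -0.517]
[0.3219 0.2997 0.1889] [-0.03941948 -0.41300177 -0.43624712]
```

View pics/c_wrist.png

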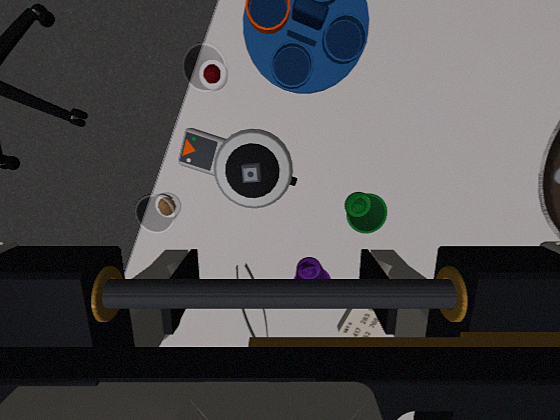

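The picture shows the unit at (252,168), the pointer at (190,147), the red cup at about (208,70) and the wheel partly cut off at the top. I'll shift so the wheel is in view.

Emit:
arm_command([
  {"offset":[0,-35,0],"dr":[0,0,0],"jaw":100},
  {"offset":[0,-35,0],"dr":[0,0,0],"jaw":100},
  {"offset":[0,-30,0],"dr":[0,0,0],"jaw":100},
  {"offset":[0,0,0],"dr":[0,0,0],"jaw":100},
  {"offset":[0,0,0],"dr":[0,0,0],"jaw":100},
])

```text
time: 2.05
tool_pos: [0.3861, 0.2215, 0.1888]
eef_rot: [-0.0, -0.338, 0.941, -0.0]
wrist_force: [-1.0, 0.1, -0.4]
finger_gap: 0.0877
```

```bash
python3 - <<'E'
from h import *
T,s=toolT(); print(T[:3,3].round(4),s["time"],s["q"].round(3))
d=cam("wrist")
np.save("d_px.npy",d["pixels"]);np.save("d_M.npy",d["M"])
p=d["pixels"][:,:,::-1]
cv2.imwrite("pics/d_wrist.png",cv2.resize(p[0:245,150:430],None,fx=2.4,fy=2.4,interpolation=cv2.INTER_CUBIC))
c=np.load("c_px.npy")[:,:,::-1]
cv2.imwrite("pics/c_zoom.png",cv2.resize(c[100:230,120:320],None,fx=4,fy=4,interpolation=cv2.INTER_CUBIC))
E
```

```text
[0.3861 0.2215 0.1888] 2.05 [ 0.966 -0.031 -0.466 -0.    -1.135 -0.276]
```

View pics/d_wrist.png

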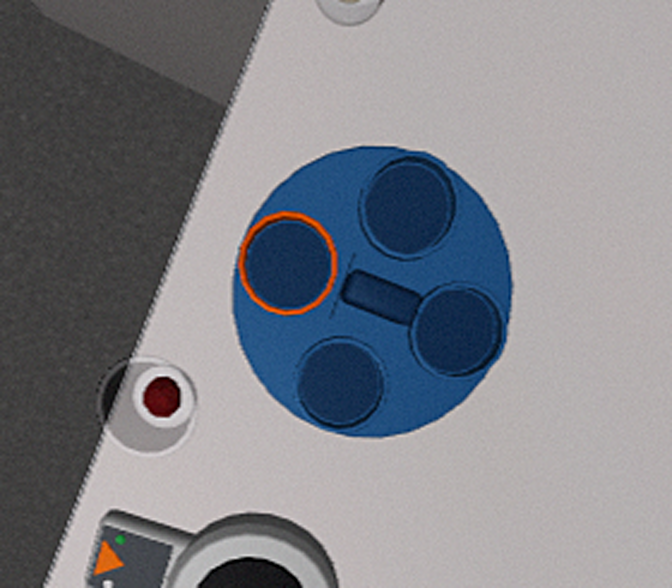

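View pics/c_zoom.png

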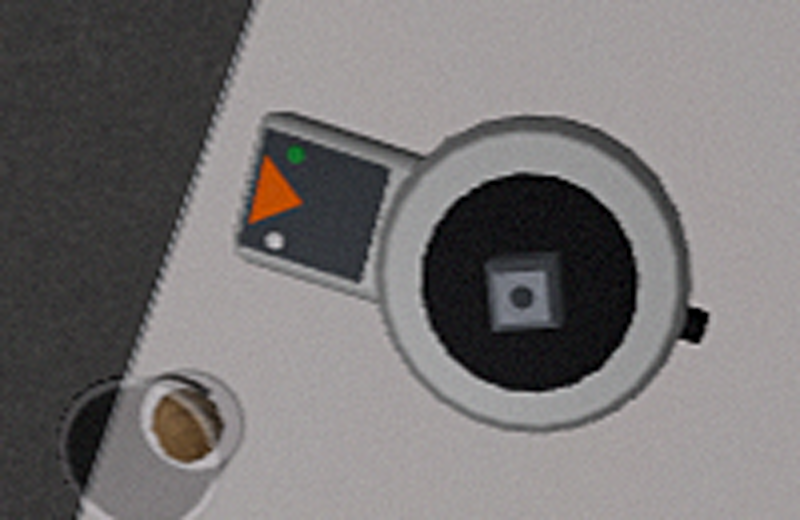

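```bash
cat > meas.py <<'E'
from h import *
def load(k):
    d={"pixels":np.load(k+"_px.npy"),"M":np.load(k+"_M.npy"),"cx":278.8776742114301,"cy":215.45230112765645}
    d["f"]=210/np.tan(np.radians(67.33077894169077/2)); return d
def masks(px):
    h=cv2.cvtColor(px,cv2.COLOR_RGB2HSV)
    H,S,V=[h[:,:,i].astype(int) for i in range(3)]
    return dict(orange=((H<14)&(S>200)&(V>120)),blue=((H>95)&(H<118)&(S>130)), dark=(V<45))
def outline(m,box=None):
    m=m.astype(np.uint8)
    if box: z=np.zeros_like(m); u0,v0,u1,v1=box; z[v0:v1,u0:u1]=m[v0:v1,u0:u1]; m=z
    cs,_=cv2.findContours(m,cv2.RETR_EXTERNAL,cv2.CHAIN_APPROX_NONE)
    c=max(cs,key=cv2.contourArea); return cv2.convexHull(c)[:,0,:].astype(float), c, m
def circ(d,pts,z):
    w=np.array([atz(d,u,v,z) for u,v in pts]); 
    from scipy.optimize import least_squares
    r=least_squares(lambda p:np.hypot(w[:,0]-p[0],w[:,1]-p[1])-p[2],[*w[:,:2].mean(0),.03],loss="soft_l1",f_scale=.001)
    return r.x.round(4), np.sqrt(np.mean(r.fun**2)).round(5)
E
python3 - <<'E'
from meas import *
d=load("d");m=masks(d["pixels"])
_,c,mm=outline(m["blue"]|m["orange"],(200,40,400,200)); 
print("disc",cv2.boundingRect(c),circ(d,c[:,0,:],.005))
o=m["orange"].copy();_,c,_=outline(o,(235,80,300,140)); print("orange",cv2.boundingRect(c));w=circ(d,c[:,0,:],.019);print(w)
k=load("c");m=masks(k["pixels"])
_,c,_=outline(m["dark"],(210,130,290,205));hull=cv2.convexHull(c)[:,0,:];print("platter",cv2.boundingRect(c),circ(k,c[:,0,:],.040))
_,c,_=outline(m["orange"],(170,130,215,165));M=cv2.moments(c);u,v=M["m10"]/M["m00"],M["m01"]/M["m00"];print("ptr",u,v,atz(k,u,v,.024))
_,c2,_=outline(m["orange"],(170,130,215,165));print(cv2.minEnclosingTriangle(c2)[1].reshape(3,2))
t=cam("top");m=masks(t["pixels"])
_,c,_=outline(m["blue"]|m["orange"],(285,145,365,225));print("top disc",cv2.boundingRect(c),circ(t,c[:,0,:],.005))
_,c,_=outline(m["orange"],(300,145,335,180));print("top orange",circ(t,c[:,0,:],.019))
_,c,_=outline(m["dark"],(225,175,275,232));print("top platter",cv2.boundingRect(c),circ(t,c[:,0,:],.040))
# spindle
g=k["pixels"][155:190,235:265].mean(2).astype(int)
cv2.imwrite("pics/spin.png",cv2.resize(k["pixels"][150:195,230:275,::-1],None,fx=13,fy=13,interpolation=cv2.INTER_CUBIC))
cv2.imwrite("pics/grip.png",cv2.resize(d["pixels"][95:150,280:340,::-1],None,fx=10,fy=10,interpolation=cv2.INTER_CUBIC))
E
```

```text
disc (248, 61, 115, 121) (array([0.4118, 0.144 , 0.0665]), np.float64(0.00057))
orange (250, 88, 40, 43)
(array([0.4526, 0.158 , 0.0219]), np.float64(0.00032))
platter (226, 144, 53, 54) (array([0.3618, 0.2978, 0.0288]), np.float64(0.00035))
ptr 187.74556213017752 147.87968441814596 [0.43324331 0.32571138 0.024     ]
[[182.02438 155.39024]
 [194.92308 150.23077]
 [185.85715 138.14285]]
top disc (314, 172, 46, 45) (array([0.4747, 0.2025, 0.1318]), np.float64(0.01168))
top orange (array([54.4819, 65.7001, 84.9218]), np.float64(0.00077))
top platter (247, 175, 10, 11) (array([0.413 , 0.2909, 0.0071]), np.float64(0.00316))
```

View pics/spin.png

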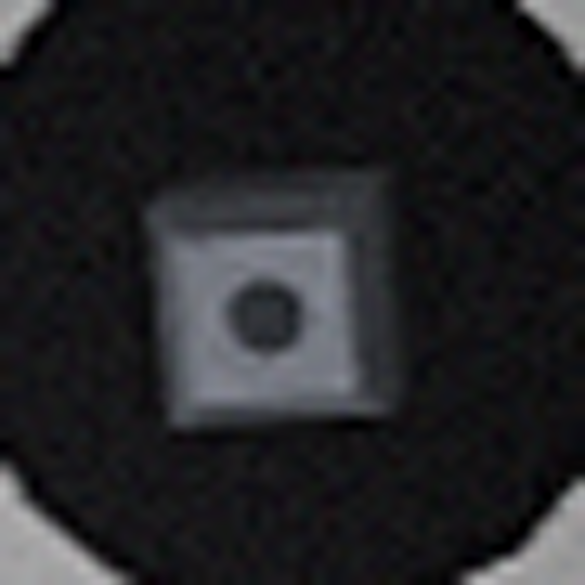

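View pics/grip.png

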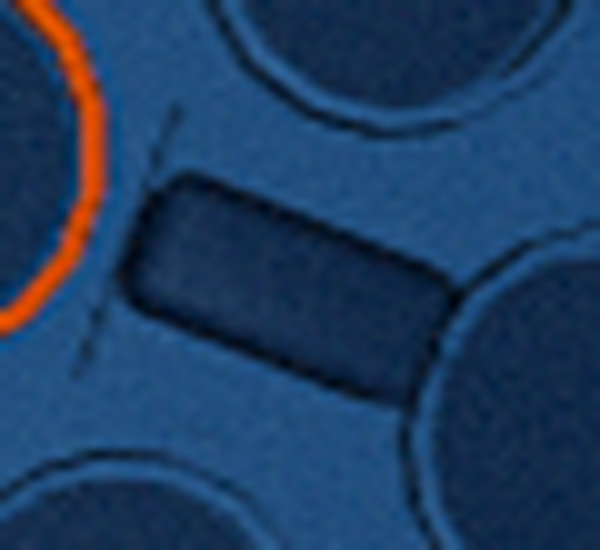

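```bash
cat > spin.py <<'E'
from meas import *
from scipy.optimize import minimize
def fit(d,x0,half=16,show=None):
    u0,v0=proj(d,[[x0[0],x0[1],.055]])[0].round().astype(int)
    n=2*half+1; S=8
    im=cv2.cvtColor(d["pixels"],cv2.COLOR_RGB2GRAY)[v0-half:v0+half+1,u0-half:u0+half+1].astype(float)
    B=np.array([[1,1],[-1,1],[-1,-1],[1,-1]])
    def faces(p):
        x,y,a=p; Rm=np.array([[np.cos(a),-np.sin(a)],[np.sin(a),np.cos(a)]])
        L=[]
        for h,z in ((.009,.040),(.009,.057),(.0065,.062)):
            w=B*h@Rm.T+[x,y]; L.append(((proj(d,np.c_[w,np.full(4,z)])-[u0-half,v0-half]+.5)*S))
        F=[]
        for i in range(4):
            j=(i+1)%4; F.append([L[0][i],L[0][j],L[1][j],L[1][i]])
        for i in range(4):
            j=(i+1)%4; F.append([L[1][i],L[1][j],L[2][j],L[2][i]])
        F.append(L[2]); 
        c=[proj(d,[[x+.0032*np.cos(t),y+.0032*np.sin(t),.062]])[0] for t in np.arange(0,6.28,.4)]
        F.append((np.array(c)-[u0-half,v0-half]+.5)*S)
        return F
    def cost(p,ret=False):
        lab=np.zeros((n*S,n*S),np.uint8)
        F=faces(p)
        # walls: visible ones only (facing camera)
        C=d["M"][:3,3]
        for k,f in enumerate(F):
            q=np.array(f)
            if k<4:
                i=k;j=(i+1)%4
                a=p[2]; nrm=(B[i]+B[j])/2; nw=np.array([np.cos(a)*nrm[0]-np.sin(a)*nrm[1],np.sin(a)*nrm[0]+np.cos(a)*nrm[1]])
                if (C[:2]-np.array(p[:2])-nw*.009)@nw<0: continue
            cv2.fillPoly(lab,[np.round(q*16).astype(np.int32)],k+1,shift=4)
        A=[]
        for k in range(11):
            m=cv2.resize((lab==k).astype(np.float32),(n,n),interpolation=cv2.INTER_AREA)
            A.append(cv2.GaussianBlur(m,(0,0),.6).ravel())
        A=np.array(A).T; s,*_=np.linalg.lstsq(A,im.ravel(),rcond=1e-4); r=A@s-im.ravel()
        return (r@r, (A@s).reshape(n,n)) if ret else r@r
    best=None
    for a in np.radians(np.arange(0,90,5)):
        r=minimize(lambda p:cost([x0[0]+p[0]*1e-3,x0[1]+p[1]*1e-3,p[2]*.05]),[0,0,a/.05],method="Nelder-Mead",options=dict(initial_simplex=np.array([[0,0,a/.05],[2,0,a/.05],[0,2,a/.05],[0,0,a/.05+1.5]])))
        if best is None or r.fun<best.fun: best=r
    p=[x0[0]+best.x[0]*1e-3,x0[1]+best.x[1]*1e-3,best.x[2]*.05]
    if show: cv2.imwrite(show,cv2.resize(np.hstack([im,cost(p,True)[1]]).astype(np.uint8),None,fx=11,fy=11,interpolation=cv2.INTER_NEAREST))
    return np.r_[p[:2],np.degrees(p[2])],best.fun/n/n
E
python3 - <<'E'
from spin import *
k=load("c");d=load("d")
print(atz(k,250.5,174.5,.062),atz(d,308.8,124,.06))
print(fit(k,[.3615,.2975],show="pics/fit.png"))
E
```

```text
[0.36104923 0.29842679 0.062     ] [0.41175963 0.14467184 0.06      ]
(array([ 0.36186215,  0.29823841, 42.98470799]), np.float64(28.737274359043056))
```

View pics/fit.png

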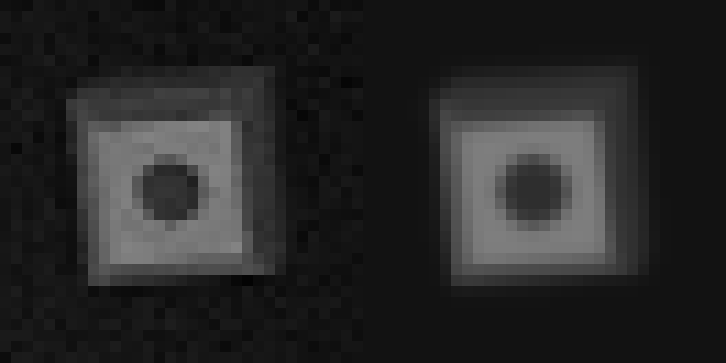

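The spindle model fit matches: (0.3618, 0.298) at 43°. The wheel is at (0.4118, 0.1443) with its x axis at about 18.8°, and the pointer direction is 21°. I'll go to the grip.

Emit:
arm_command([
  {"offset":[0,0,7],"dr":[0,0,-7],"jaw":100},
  {"offset":[0,0,7],"dr":[0,0,-7],"jaw":100},
  {"offset":[0,0,7],"dr":[0,0,-7],"jaw":100},
  {"offset":[0,0,7],"dr":[0,0,-7],"jaw":100},
  {"offset":[0,0,7],"dr":[0,0,-7],"jaw":100},
  {"offset":[0,0,7],"dr":[0,0,-7],"jaw":100},
  {"offset":[0,0,7],"dr":[0,0,-7],"jaw":100},
  {"offset":[0,0,7],"dr":[0,0,-7],"jaw":100},
])

```text
time: 2.82
tool_pos: [0.385, 0.2236, 0.1326]
eef_rot: [-0.0, 0.743, -0.669, -0.0]
wrist_force: [-0.5, -1.3, 0.0]
finger_gap: 0.0877
```

Emit:
arm_command([
  {"offset":[0,0,7],"dr":[0,0,-7],"jaw":100},
  {"offset":[0,0,6],"dr":[0,0,-6.2],"jaw":70},
  {"offset":[27,0,0],"dr":[0,0,0],"jaw":70},
  {"offset":[27,0,0],"dr":[0,0,0],"jaw":70},
  {"offset":[27,0,0],"dr":[0,0,0],"jaw":70},
  {"offset":[0,0,0],"dr":[0,0,0],"jaw":70},
  {"offset":[0,0,0],"dr":[0,0,0],"jaw":70},
])

```text
time: 3.4
tool_pos: [0.4114, 0.1459, 0.1199]
eef_rot: [-0.0, 0.813, -0.583, -0.0]
wrist_force: [-0.4, 0.9, 1.1]
finger_gap: 0.0619
```

```bash
python3 - <<'E'
from h import *
T,s=toolT(); print(T.round(4),s["time"],s["q"].round(3))
a=np.degrees(np.arctan2(T[1,0],T[0,0])); print("yaw",a, "d",tool_delta([.4118,.1444,.033]))
d=cam("wrist","pics/e.png"); print(proj(d,[[.4118,.1444,.06],[.4526,.158,.019]]))
E
```

```text
[[ 3.211e-01 -9.471e-01  1.000e-04  4.114e-01]
 [-9.471e-01 -3.211e-01  2.000e-04  1.459e-01]
 [-1.000e-04 -2.000e-04 -1.000e+00  1.199e-01]
 [ 0.000e+00  0.000e+00  0.000e+00  1.000e+00]] 3.4 [ 0.796  0.019 -0.589 -0.    -0.963  1.102]
yaw -71.27188902457797 d [ 1.54714688  0.0945377  86.91622681]
[[281.0306933  216.95765922]
 [281.10422906 160.66150632]]
```

View pics/e.png

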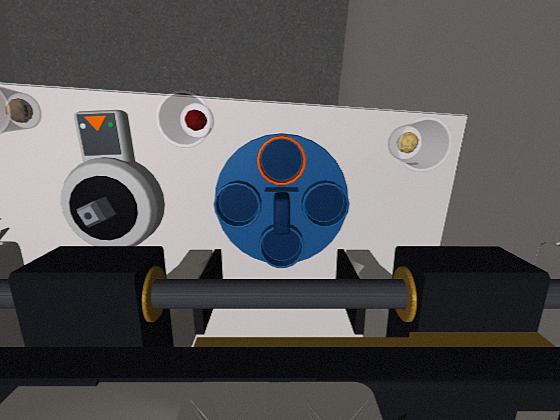

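The bar is at (282,212), upright in the image and centred on the tool axis. The well is at (281,160), as predicted. I'll descend and grip.

Emit:
arm_command([
  {"offset":[1.5,0,25],"dr":[0,0,0],"jaw":70},
  {"offset":[0,0,25],"dr":[0,0,0],"jaw":70},
  {"offset":[0,0,20],"dr":[0,0,0],"jaw":50},
  {"offset":[0,0,11],"dr":[0,0,0],"jaw":40},
  {"offset":[0,0,5],"dr":[0,0,0],"jaw":30},
  {"offset":[0,0,0],"dr":[0,0,0],"jaw":25},
  {"offset":[0,0,0],"dr":[0,0,0],"jaw":20},
], grip_force=25)

```text
time: 4.03
tool_pos: [0.4121, 0.1454, 0.0342]
eef_rot: [-0.0, 0.813, -0.582, 0.0]
wrist_force: [-0.7, 0.2, 1.1]
finger_gap: 0.0337
```

Emit:
arm_command([
  {"offset":[0,0,0],"dr":[0,0,0],"jaw":10},
  {"offset":[0,0,0],"dr":[0,0,0],"jaw":0},
  {"offset":[0,0,0],"dr":[0,0,0],"jaw":0},
  {"offset":[0,0,0],"dr":[0,0,0],"jaw":0},
  {"offset":[0,0,0],"dr":[0,0,0],"jaw":0},
], grip_force=25)

```text
time: 4.45
tool_pos: [0.4121, 0.1446, 0.0342]
eef_rot: [-0.0, 0.812, -0.583, 0.0]
wrist_force: [-0.3, 0.4, -0.5]
finger_gap: 0.0021
```

The gap is 2 mm, so the bar isn't between the fingers. I'll look.

```bash
python3 - <<'E'
from h import *
d=cam("wrist","pics/f.png");s=cam("side");t=cam("top")
a=cv2.resize(s["pixels"][170:290,180:340,::-1],(560,420),interpolation=cv2.INTER_CUBIC)
cv2.imwrite("pics/f_s.png",a)
cv2.imwrite("pics/f_t.png",cv2.resize(t["pixels"][110:250,220:400,::-1],None,fx=4,fy=4,interpolation=cv2.INTER_CUBIC))
print(manip.state()["finger_gap"],manip.state()["tool_pos"])
E
```

```text
0.00040657880648899434 [0.41201543 0.14443569 0.0339522 ]
```

View pics/f.png

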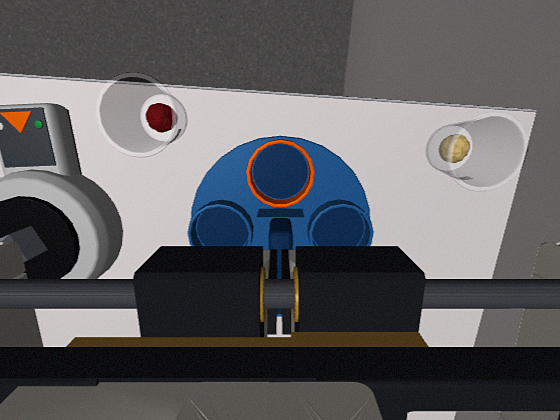

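View pics/f_s.png

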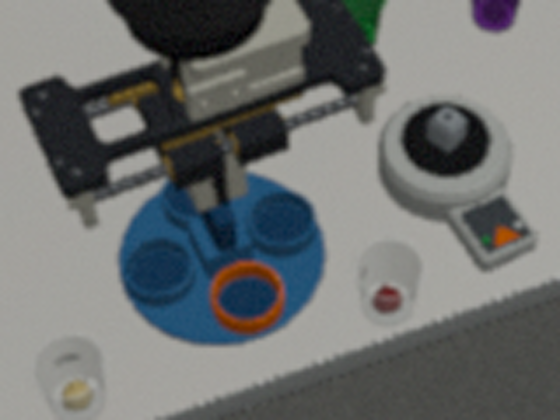

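View pics/f_t.png

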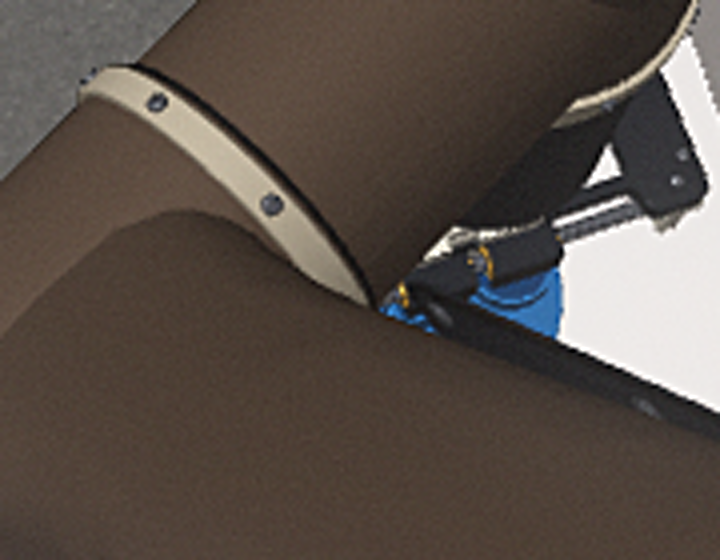

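```bash
python3 - <<'E'
from h import *
s=cam("side");T,_=toolT()
print(proj(s,[[.412,.1444,z] for z in (.034,.053,.06,.1)]), proj(s,[[.4526,.158,.019]]))
# same for wrist
d=cam("wrist");print(proj(d,[[.412,.1444,.034],[.412,.1444,.06],[.4526,.158,.019]]))
im=s["pixels"][:,:,::-1].copy()
a=cv2.resize(im[180:280,200:290],None,fx=6,fy=6,interpolation=cv2.INTER_CUBIC)
P=np.array([[.412,.1444,.034],[.412,.1444,.06],[.4526,.158,.019]]);
B=[[sx*.016,sy*.007,z] for z in(.028,.06) for sx,sy in((1,1),(-1,1),(-1,-1),(1,-1))]
a_=np.radians(18.8);Rm=np.array([[np.cos(a_),-np.sin(a_)],[np.sin(a_),np.cos(a_)]])
Bw=[np.r_[Rm@np.array(b[:2])+[.4118,.1444],b[2]] for b in B]
for p,c in [(x,(0,0,255)) for x in proj(s,P)]+[(x,(0,255,0)) for x in proj(s,Bw)]:
    cv2.circle(a,tuple(int(q) for q in ((p-[200,180]+.5)*6)),3,c,-1)
cv2.imwrite("pics/g.png",a)
E
```

```text
[[243.09128508 234.34183258]
 [242.53040115 229.45346124]
 [242.3190792  227.61168948]
 [241.06029688 216.64080026]] [[251.01552475 252.73766608]]
[[279.34143613 241.49451728]
 [279.40409437 257.00297638]
 [279.56453191 173.59250145]]
```

View pics/g.png

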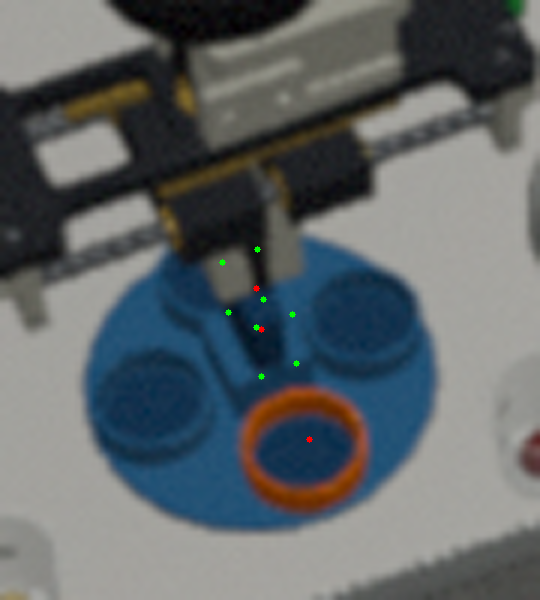

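```bash
python3 - <<'E'
from h import *
s=cam("side")
for z in (0,.02,.03,.04):
  P=[np.array([.1805,.6498,.188+z])+k*.044*np.array([-.268,-.963,0]) for k in(1,-1)]
  print(z,proj(s,P).round(1).tolist())
a=cv2.imread("pics/a_side.png")
cv2.imwrite("pics/g1.png",cv2.resize(a[0:110,400:540],None,fx=5,fy=5,interpolation=cv2.INTER_CUBIC))
a=cv2.imread("pics/a_wrist.png")
cv2.imwrite("pics/g2.png",cv2.resize(a[220:350,80:260],None,fx=4,fy=4,interpolation=cv2.INTER_CUBIC))
E
```

```text
0 [[427.0, 93.7], [465.3, 97.3]]
0.02 [[429.4, 86.6], [468.4, 90.1]]
0.03 [[430.7, 83.0], [469.9, 86.5]]
0.04 [[432.0, 79.2], [471.6, 82.8]]
```

View pics/g1.png

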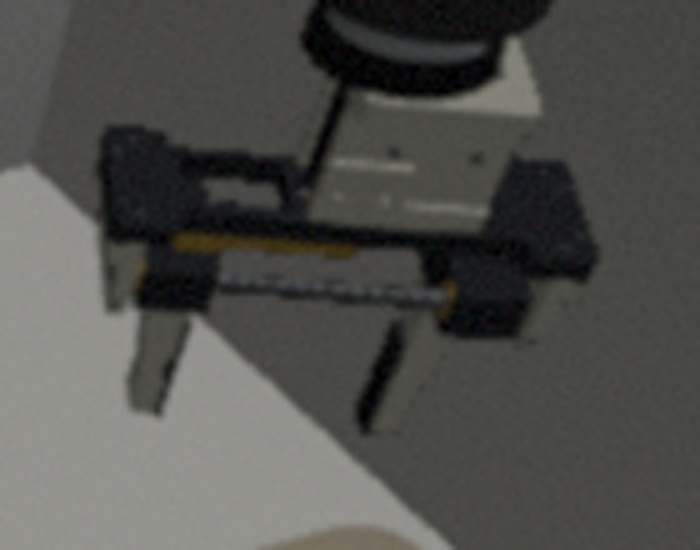

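View pics/g2.png

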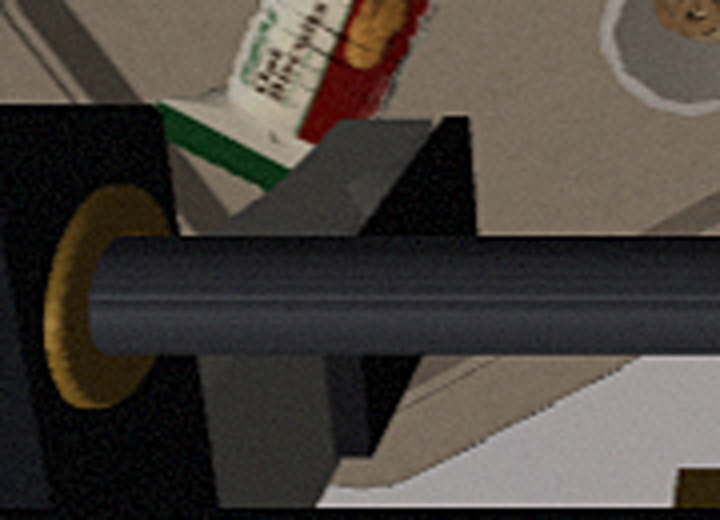

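The wrist and side views agree that the real fingertips end about 39 mm behind the reported TCP. That puts the tips at about z = 73 mm, so the fingers closed above the bar (top 60 mm). I'll open, go deeper in careful steps and watch the force.

Emit:
arm_command([
  {"offset":[0,0,0],"dr":[0,0,0],"jaw":50},
  {"offset":[0,0,0],"dr":[0,0,0],"jaw":50},
  {"offset":[0,0,0],"dr":[0,0,0],"jaw":50},
  {"offset":[0,0,0],"dr":[0,0,0],"jaw":50},
  {"offset":[0,0,10],"dr":[0,0,0],"jaw":50},
  {"offset":[0,0,10],"dr":[0,0,0],"jaw":50},
  {"offset":[0,0,8],"dr":[0,0,0],"jaw":50},
  {"offset":[0,0,0],"dr":[0,0,0],"jaw":50},
])

```text
time: 5.42
tool_pos: [0.4111, 0.1437, 0.0045]
eef_rot: [0.001, 0.812, -0.583, -0.0]
wrist_force: [-0.5, 0.6, -0.3]
finger_gap: 0.0429
```

```bash
python3 - <<'E'
from h import *
d=cam("wrist","pics/h.png");s=cam("side")
cv2.imwrite("pics/h_s.png",cv2.resize(s["pixels"][180:280,200:290,::-1],None,fx=6,fy=6,interpolation=cv2.INTER_CUBIC))
E
```

```text
(no output)
```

View pics/h.png

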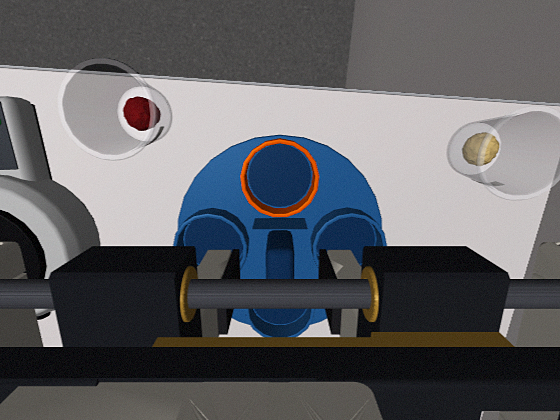

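View pics/h_s.png

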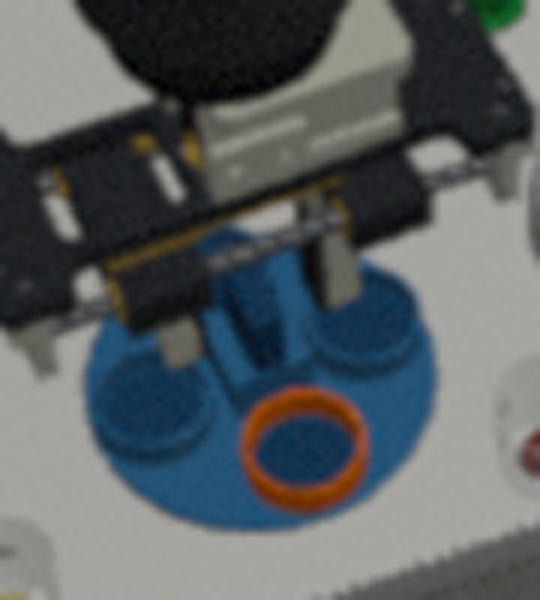

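The fingers now straddle the bar with no contact. I'll go 8 mm deeper and close.

Emit:
arm_command([
  {"offset":[0,0,5],"dr":[0,0,0],"jaw":40},
  {"offset":[0,0,3],"dr":[0,0,0],"jaw":30},
  {"offset":[0,0,0],"dr":[0,0,0],"jaw":20},
  {"offset":[0,0,0],"dr":[0,0,0],"jaw":10},
  {"offset":[0,0,0],"dr":[0,0,0],"jaw":0},
  {"offset":[0,0,0],"dr":[0,0,0],"jaw":0},
  {"offset":[0,0,0],"dr":[0,0,0],"jaw":0},
  {"offset":[0,0,0],"dr":[0,0,0],"jaw":0},
], grip_force=30)

```text
time: 6.18
tool_pos: [0.412, 0.1445, -0.002]
eef_rot: [-0.0, 0.813, -0.583, 0.0]
wrist_force: [-0.0, -0.0, 0.6]
finger_gap: 0.0137
```

The gap is 13.7 mm, so the bar is held. Now lift, turn and carry.

Emit:
arm_command([
  {"offset":[0,0,-5],"dr":[0,0,0],"jaw":0},
  {"offset":[0,0,-12],"dr":[0,0,0],"jaw":0},
  {"offset":[0,0,-20],"dr":[0,0,0],"jaw":0},
  {"offset":[0,0,-20],"dr":[0,0,0],"jaw":0},
  {"offset":[0,0,-20],"dr":[0,0,0],"jaw":0},
  {"offset":[-10,0,-20],"dr":[0,0,0],"jaw":0},
  {"offset":[-20,0,-13],"dr":[0,0,0],"jaw":0},
  {"offset":[-25,0,0],"dr":[0,0,0],"jaw":0},
])

```text
time: 6.85
tool_pos: [0.3954, 0.1975, 0.111]
eef_rot: [-0.002, 0.812, -0.584, 0.0]
wrist_force: [1.2, 0.5, -1.7]
finger_gap: 0.0136
```

Emit:
arm_command([
  {"offset":[-25,0,0],"dr":[0,0,0],"jaw":0},
  {"offset":[-25,0,0],"dr":[0,0,0],"jaw":0},
  {"offset":[-10,0,0],"dr":[0,0,-4],"jaw":0},
  {"offset":[0,0,0],"dr":[0,0,-5],"jaw":0},
  {"offset":[0,0,0],"dr":[0,0,-5],"jaw":0},
  {"offset":[0,0,0],"dr":[0,0,-5],"jaw":0},
  {"offset":[0,0,0],"dr":[0,0,-5.3],"jaw":0},
  {"offset":[0,0,0],"dr":[0,0,0],"jaw":0},
])

```text
time: 7.52
tool_pos: [0.3748, 0.2532, 0.108]
eef_rot: [0.0, 0.918, -0.397, -0.0]
wrist_force: [0.2, 0.3, -1.6]
finger_gap: 0.0138
```

```bash
python3 - <<'E'
from h import *
T,s=toolT(); print(T[:3].round(4),s["time"],s["q"].round(3),s["finger_gap"])
print("yaw",np.degrees(np.arctan2(T[1,0],T[0,0])),"d",tool_delta([.3618,.298,.038]))
d=cam("wrist","pics/i.png");ss=cam("side")
np.save("i_px.npy",d["pixels"]);np.save("i_M.npy",d["M"])
cv2.imwrite("pics/i_s.png",cv2.resize(ss["pixels"][140:270,240:400,::-1],None,fx=4.5,fy=4.5,interpolation=cv2.INTER_CUBIC))
E
```

```text
[[ 6.849e-01 -7.287e-01 -4.000e-04  3.748e-01]
 [-7.287e-01 -6.849e-01 -1.000e-04  2.532e-01]
 [-2.000e-04  4.000e-04 -1.000e+00  1.080e-01]] 7.5167 [ 1.032  0.061 -0.575 -0.    -0.935  1.294] 0.013807169703844449
yaw -46.77504822877582 d [-41.49298279 -21.24324365  69.96891736]
```

View pics/i.png

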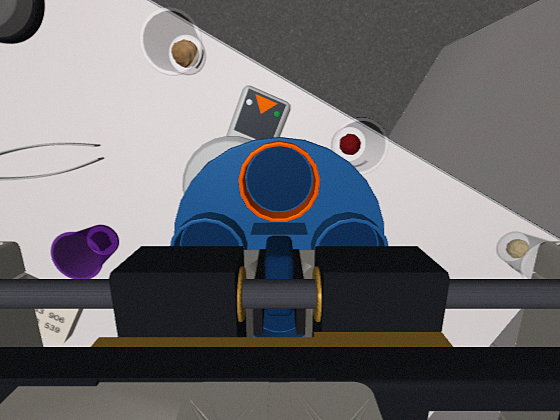

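View pics/i_s.png

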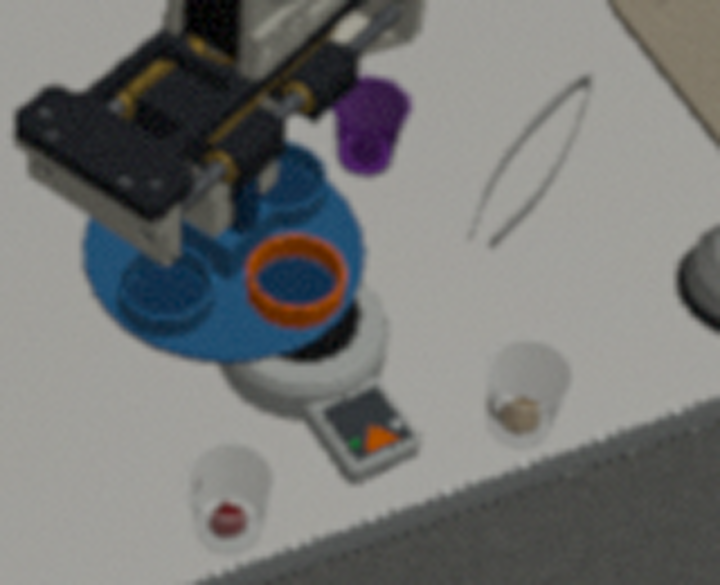

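Emit:
arm_command([
  {"offset":[-14,-7,0],"dr":[0,0,0],"jaw":0},
  {"offset":[-14,-7,0],"dr":[0,0,0],"jaw":0},
  {"offset":[-13.5,-7,0],"dr":[0,0,0],"jaw":0},
  {"offset":[0,0,15],"dr":[0,0,0],"jaw":0},
  {"offset":[0,0,15],"dr":[0,0,0],"jaw":0},
  {"offset":[0,0,8],"dr":[0,0,0],"jaw":0},
  {"offset":[0,0,0],"dr":[0,0,0],"jaw":0},
  {"offset":[0,0,0],"dr":[0,0,0],"jaw":0},
])

```text
time: 8.28
tool_pos: [0.3622, 0.2979, 0.0698]
eef_rot: [0.001, 0.917, -0.399, 0.0]
wrist_force: [-0.1, 0.3, -1.9]
finger_gap: 0.0138
```

```bash
python3 - <<'E'
from h import *
T,s=toolT(); print(T[:3,3].round(4),s["time"],s["wrist_force"],s["ft_torque"])
print("yaw",np.degrees(np.arctan2(T[1,0],T[0,0])),"d",tool_delta([.3618,.298,.038]))
d=cam("wrist","pics/j.png");ss=cam("side")
cv2.imwrite("pics/j_s.png",cv2.resize(ss["pixels"][140:270,240:400,::-1],None,fx=4.5,fy=4.5,interpolation=cv2.INTER_CUBIC))
E
```

```text
[0.3622 0.2979 0.0698] 8.2833 [-0.11349781  0.29288095 -1.93815042] [-0.03447515 -0.11263804 -0.0632527 ]
yaw -47.0527143670112 d [-0.30879095  0.18285857 31.77892606]
```

View pics/j_s.png

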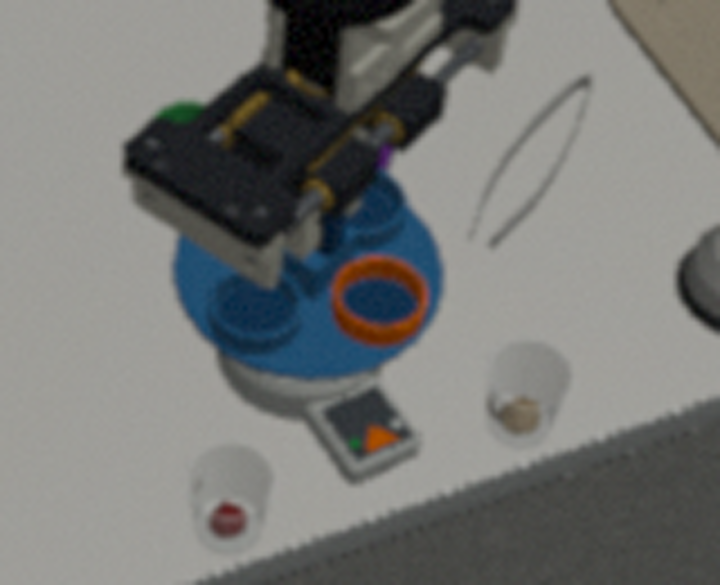

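The wheel is over the spindle and level. I'll lower it slowly and watch the force.

Emit:
arm_command([
  {"offset":[0,0,4],"dr":[0,0,0],"jaw":0},
  {"offset":[0,0,4],"dr":[0,0,0],"jaw":0},
  {"offset":[0,0,3],"dr":[0,0,0],"jaw":0},
  {"offset":[0,0,3],"dr":[0,0,0],"jaw":0},
  {"offset":[0,0,3],"dr":[0,0,0],"jaw":0},
  {"offset":[0,0,0],"dr":[0,0,0],"jaw":0},
])

```text
time: 8.88
tool_pos: [0.362, 0.2977, 0.0522]
eef_rot: [0.001, 0.917, -0.399, -0.0]
wrist_force: [-0.0, -0.7, -2.0]
finger_gap: 0.0139
```

Emit:
arm_command([
  {"offset":[0,0,4],"dr":[0,0,0],"jaw":0},
  {"offset":[0,0,3],"dr":[0,0,0],"jaw":0},
  {"offset":[0,0,3],"dr":[0,0,0],"jaw":0},
  {"offset":[0,0,2],"dr":[0,0,0],"jaw":0},
  {"offset":[0,0,1],"dr":[0,0,0],"jaw":0},
  {"offset":[0,0,0.5],"dr":[0,0,0],"jaw":0},
  {"offset":[0,0,0],"dr":[0,0,0],"jaw":0},
])

```text
time: 9.47
tool_pos: [0.3622, 0.298, 0.0393]
eef_rot: [0.0, 0.917, -0.399, 0.0]
wrist_force: [-0.2, -0.9, -1.8]
finger_gap: 0.0137
```

Emit:
arm_command([
  {"offset":[0,0,0.7],"dr":[0,0,0],"jaw":0},
  {"offset":[0,0,0.7],"dr":[0,0,0],"jaw":0},
  {"offset":[0,0,0],"dr":[0,0,0],"jaw":0},
])

```text
time: 9.72
tool_pos: [0.3622, 0.2981, 0.038]
eef_rot: [-0.0, 0.917, -0.399, 0.0]
wrist_force: [0.2, 0.2, -2.6]
finger_gap: 0.0138
```

Emit:
arm_command([
  {"offset":[0,0,0.7],"dr":[0,0,0],"jaw":0},
  {"offset":[0,0,0],"dr":[0,0,0],"jaw":0},
  {"offset":[0,0,0],"dr":[0,0,0],"jaw":0},
])

```text
time: 9.97
tool_pos: [0.3623, 0.2982, 0.0379]
eef_rot: [-0.0, 0.917, -0.399, 0.0]
wrist_force: [-2.6, -2.3, 6.1]
finger_gap: 0.0142
```

```bash
python3 - <<'E'
from h import *
for i in range(3):
    T,s=toolT(); print(T[:3,3].round(4),s["time"],s["wrist_force"]); ss=cam("side")
cv2.imwrite("pics/k_s.png",cv2.resize(ss["pixels"][140:270,240:400,::-1],None,fx=4.5,fy=4.5,interpolation=cv2.INTER_CUBIC))
d=cam("wrist","pics/k.png")
E
```

```text
[0.3623 0.2982 0.0379] 9.9667 [-2.61775952 -2.31720942  6.08251524]
[0.3623 0.2982 0.038 ] 10.0167 [-3.35212045 -1.68105088  5.59650785]
[0.3623 0.2982 0.038 ] 10.0667 [-1.73280644 -1.10705197  6.46245601]
```

View pics/k_s.png

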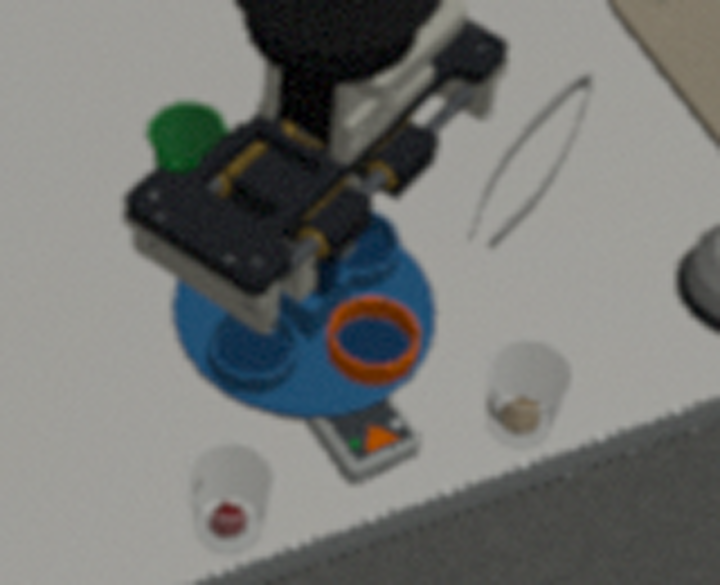

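View pics/k.png

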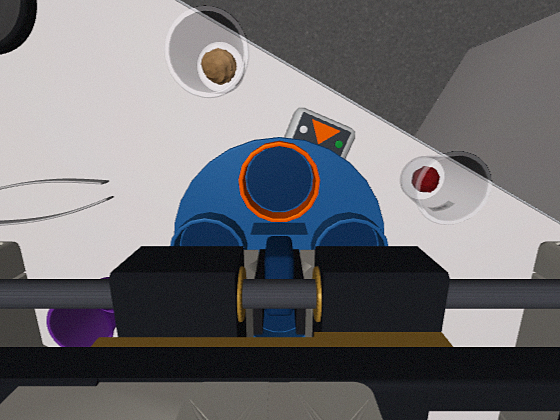

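The wheel is home: contact came at TCP z 38 mm, which is the predicted 40 mm underside. I'll release and retreat.

Emit:
arm_command([
  {"offset":[0,0,-0.6],"dr":[0,0,0],"jaw":15},
  {"offset":[0,0,0],"dr":[0,0,0],"jaw":35},
  {"offset":[0,0,0],"dr":[0,0,0],"jaw":40},
  {"offset":[0,0,0],"dr":[0,0,0],"jaw":40},
  {"offset":[0,0,-10],"dr":[0,0,0],"jaw":40},
  {"offset":[0,0,-30],"dr":[0,0,0],"jaw":60},
  {"offset":[0,0,-30],"dr":[0,0,0],"jaw":80},
  {"offset":[0,0,-20],"dr":[0,0,0],"jaw":80},
])

```text
time: 10.83
tool_pos: [0.3628, 0.2986, 0.1303]
eef_rot: [-0.001, 0.917, -0.399, 0.0]
wrist_force: [1.1, 0.8, -0.7]
finger_gap: 0.05
```

```bash
python3 - <<'E'
from h import *
T,s=toolT(); print(T[:3,3].round(4),s["time"],s["wrist_force"])
d=cam("wrist","pics/l.png");np.save("l_px.npy",d["pixels"]);np.save("l_M.npy",d["M"])
p=d["pixels"][:,:,::-1]
cv2.imwrite("pics/l_c.png",cv2.resize(p[80:240,150:450],None,fx=2.6,fy=2.6,interpolation=cv2.INTER_CUBIC))
E
```

```text
[0.3628 0.2986 0.1303] 10.8333 [ 1.11613569  0.8026949  -0.68324636]
```

View pics/l_c.png

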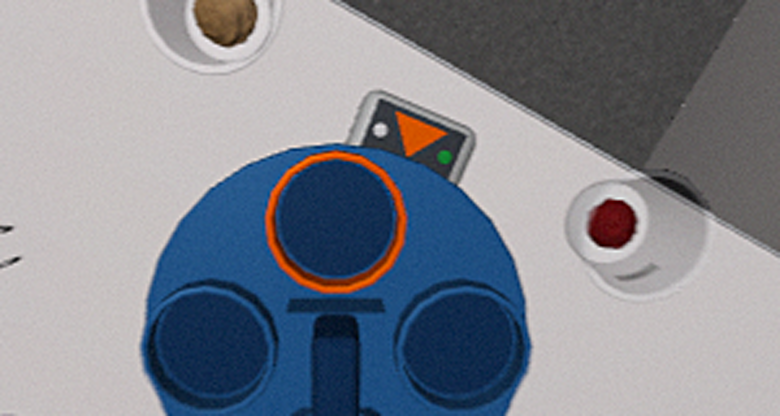

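```bash
cat > cupm.py <<'E'
from meas import *
def red(px):
    h=cv2.cvtColor(px,cv2.COLOR_RGB2HSV).astype(int);H,S,V=h[:,:,0],h[:,:,1],h[:,:,2]
    return ((H<8)|(H>172))&(S>130)&(V>50)&(V<200)
def cup(d,box):
    _,c,m=outline(red(d["pixels"]),box); M=cv2.moments(c); u,v=M["m10"]/M["m00"],M["m01"]/M["m00"]
    return (round(u,1),round(v,1)),cv2.boundingRect(c),atz(d,u,v,.01)
E
python3 - <<'E'
from cupm import *
l=load("l");d=load("d")
print(cup(l,(360,130,430,200)),atz(l,383.8,165.8,0),atz(l,150+648/2.6,80+236/2.6,.045))
print(cup(d,(195,145,240,195)),atz(d,217.9,163.3,0),atz(d,211.7,168.7,.045))
m=masks(l["pixels"]);_,c,_=outline(m["orange"],(245,130,315,200));print("orange",cv2.boundingRect(c),circ(l,c[:,0,:],.059))
t=cam("top")
print(atz(t,275,158,.01))
print(tool_delta([.462,.244,.13]))
for k,n in((l,"l"),(d,"d")):
    u,v=(390,170) if n=="l" else (214,166)
    cv2.imwrite(f"pics/cup_{n}.png",cv2.resize(k["pixels"][v-38:v+38,u-45:u+45,::-1],None,fx=7,fy=7,interpolation=cv2.INTER_CUBIC))
E
```

```text
((385.3, 165.5), (377, 157, 17, 18), array([0.46196716, 0.24594523, 0.01      ])) [0.46217301 0.24367553 0.        ] [0.46215317 0.24469831 0.045     ]
((216.6, 165.4), (210, 158, 14, 16), array([0.46171569, 0.24633077, 0.01      ])) [0.46283239 0.24541834 0.        ] [0.46093097 0.24503554 0.045     ]
orange (252, 138, 54, 54) (array([0.3933, 0.3274, 0.0222]), np.float64(0.00034))
[0.4634071  0.24443188 0.01      ]
[108.1669872  -33.46193541   1.56806626]
```

View pics/cup_l.png

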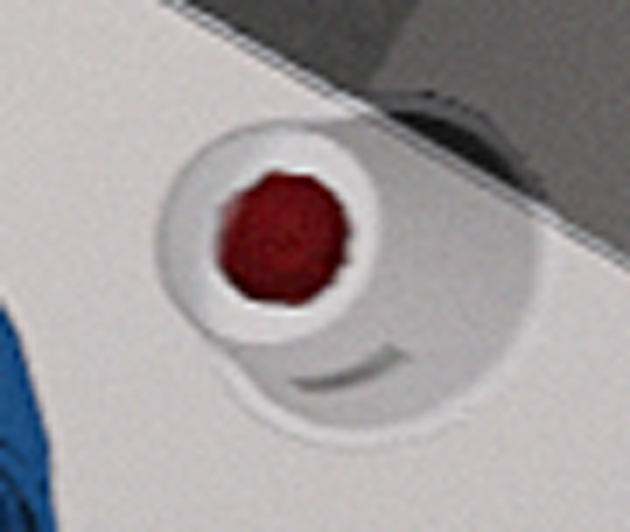

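View pics/cup_d.png

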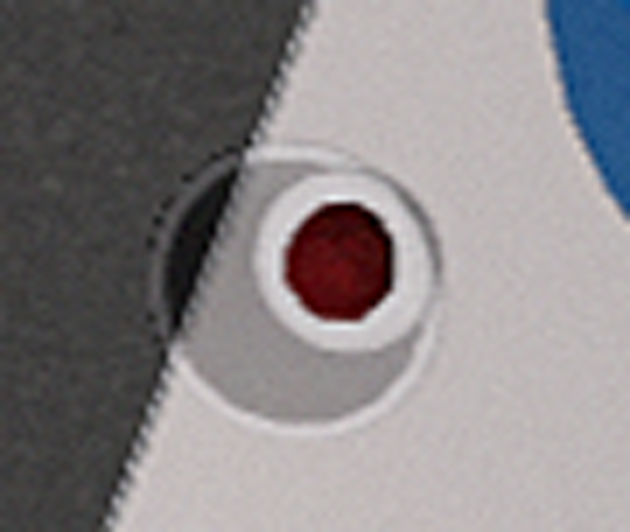

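The cup is at (0.462, 0.245): rim and foot agree in both views. The wheel's well at 59 mm height is exactly where expected, (0.3933, 0.3274). Now move over the cup and turn the jaws clear of the wheel.

Emit:
arm_command([
  {"offset":[27,-9,0],"dr":[0,0,0],"jaw":78},
  {"offset":[27,-9,0],"dr":[0,0,0],"jaw":78},
  {"offset":[27,-9,0],"dr":[0,0,0],"jaw":78},
  {"offset":[25.7,-9,0],"dr":[0,0,0],"jaw":78},
  {"offset":[0,0,5],"dr":[0,0,7],"jaw":78},
  {"offset":[0,0,5],"dr":[0,0,7],"jaw":78},
  {"offset":[0,0,5],"dr":[0,0,7],"jaw":78},
  {"offset":[0,0,5],"dr":[0,0,7],"jaw":78},
])

```text
time: 11.6
tool_pos: [0.4612, 0.244, 0.1067]
eef_rot: [0.001, 0.791, -0.612, -0.0]
wrist_force: [-0.5, 0.1, -0.2]
finger_gap: 0.0687
```

Emit:
arm_command([
  {"offset":[0,0,5],"dr":[0,0,7],"jaw":78},
  {"offset":[0,0,5],"dr":[0,0,7],"jaw":78},
  {"offset":[0,0,5],"dr":[0,0,7],"jaw":78},
  {"offset":[0,0,5],"dr":[0,0,7],"jaw":78},
  {"offset":[0,0,5],"dr":[0,0,7],"jaw":78},
  {"offset":[0,0,0],"dr":[0,0,7],"jaw":78},
  {"offset":[0,0,0],"dr":[0,0,0],"jaw":78},
  {"offset":[0,0,0],"dr":[0,0,0],"jaw":78},
])

```text
time: 12.27
tool_pos: [0.4611, 0.2444, 0.0824]
eef_rot: [-0.0, -0.524, 0.852, -0.0]
wrist_force: [0.3, -0.8, 0.1]
finger_gap: 0.0686
```

```bash
python3 - <<'E'
from h import *
T,s=toolT(); print(T[:3,3].round(4),s["time"],s["q"].round(2),s["finger_gap"])
print("yaw",np.degrees(np.arctan2(T[1,0],T[0,0])),"d",tool_delta([.462,.2452,-.017]))
d=cam("wrist","pics/m.png");np.save("m_px.npy",d["pixels"]);np.save("m_M.npy",d["M"])
s=cam("side");cv2.imwrite("pics/m_s.png",cv2.resize(s["pixels"][170:290,220:370,::-1],None,fx=4.5,fy=4.5,interpolation=cv2.INTER_CUBIC))
E
```

```text
[0.4611 0.2444 0.0824] 12.2667 [ 0.86  0.21 -0.47 -0.   -0.9   0.24] 0.06857746580379566
yaw -116.79827955164095 d [-1.18820022 -0.43291497 99.35408683]
```

View pics/m.png

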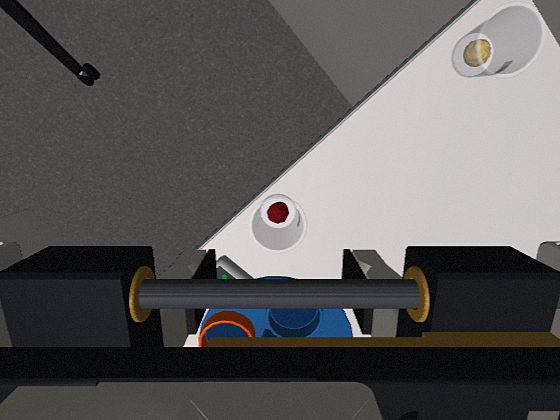

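View pics/m_s.png

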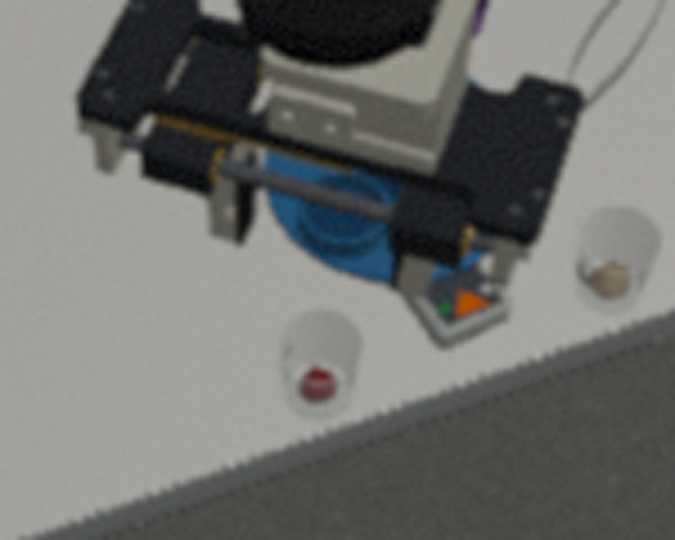

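The red cup is at (278,215), centred between the jaws. I'll descend.

Emit:
arm_command([
  {"offset":[-0.8,-0.4,20],"dr":[0,0,0],"jaw":78},
  {"offset":[0,0,25],"dr":[0,0,0],"jaw":78},
  {"offset":[0,0,20],"dr":[0,0,0],"jaw":78},
  {"offset":[0,0,15],"dr":[0,0,0],"jaw":78},
  {"offset":[0,0,8],"dr":[0,0,0],"jaw":78},
  {"offset":[0,0,0],"dr":[0,0,0],"jaw":78},
  {"offset":[0,0,0],"dr":[0,0,0],"jaw":78},
], grip_force=8)

```text
time: 12.95
tool_pos: [0.4622, 0.2452, -0.0049]
eef_rot: [-0.0, -0.523, 0.852, -0.0]
wrist_force: [0.3, -0.7, 0.3]
finger_gap: 0.0685
```

```bash
python3 - <<'E'
from h import *
T,s=toolT(); print(T[:3,3].round(4),s["time"],s["wrist_force"],s["finger_gap"])
d=cam("wrist","pics/n.png")
s=cam("side");cv2.imwrite("pics/n_s.png",cv2.resize(s["pixels"][190:280,230:350,::-1],None,fx=6,fy=6,interpolation=cv2.INTER_CUBIC))
E
```

```text
[ 0.4622  0.2452 -0.0049] 12.95 [ 0.30482099 -0.67069039  0.26752792] 0.0685003634005393
```

View pics/n.png

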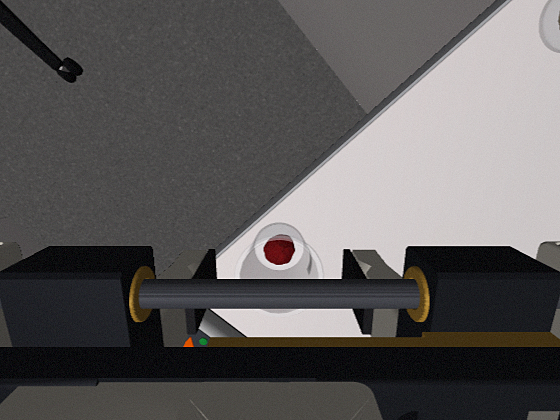

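View pics/n_s.png

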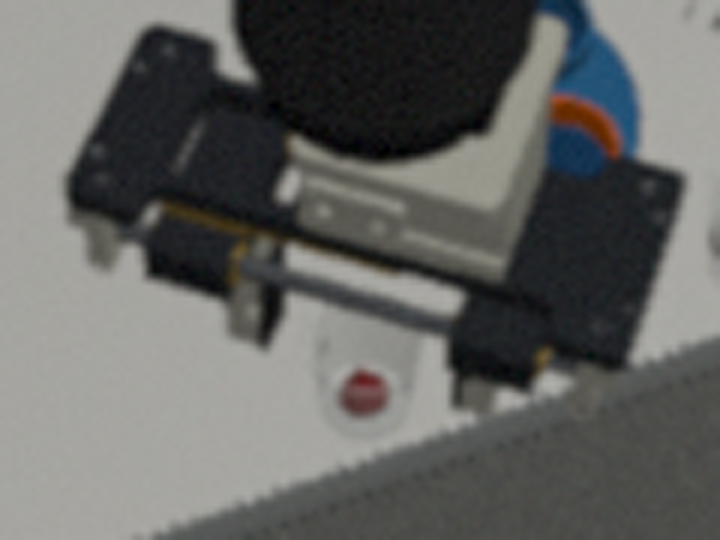

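Emit:
arm_command([
  {"offset":[0,0,7],"dr":[0,0,0],"jaw":78},
  {"offset":[0,0,5],"dr":[0,0,0],"jaw":65},
  {"offset":[0,0,0],"dr":[0,0,0],"jaw":58},
  {"offset":[0,0,0],"dr":[0,0,0],"jaw":52},
  {"offset":[0,0,0],"dr":[0,0,0],"jaw":46},
  {"offset":[0,0,0],"dr":[0,0,0],"jaw":40},
  {"offset":[0,0,0],"dr":[0,0,0],"jaw":36},
  {"offset":[0,0,0],"dr":[0,0,0],"jaw":36},
], grip_force=8)

```text
time: 13.72
tool_pos: [0.462, 0.2451, -0.017]
eef_rot: [0.0, -0.522, 0.853, 0.0]
wrist_force: [-0.6, 0.7, 0.0]
finger_gap: 0.0443
```

```bash
python3 - <<'E'
from h import *
T,s=toolT(); print(T[:3,3].round(4),s["time"],s["wrist_force"],s["finger_gap"])
d=cam("wrist","pics/o.png")
s=cam("side");cv2.imwrite("pics/o_s.png",cv2.resize(s["pixels"][190:280,230:350,::-1],None,fx=6,fy=6,interpolation=cv2.INTER_CUBIC))
E
```

```text
[ 0.462   0.2451 -0.017 ] 13.7167 [-0.57594961  0.65032745  0.04218177] 0.04428378351678382
```

View pics/o_s.png

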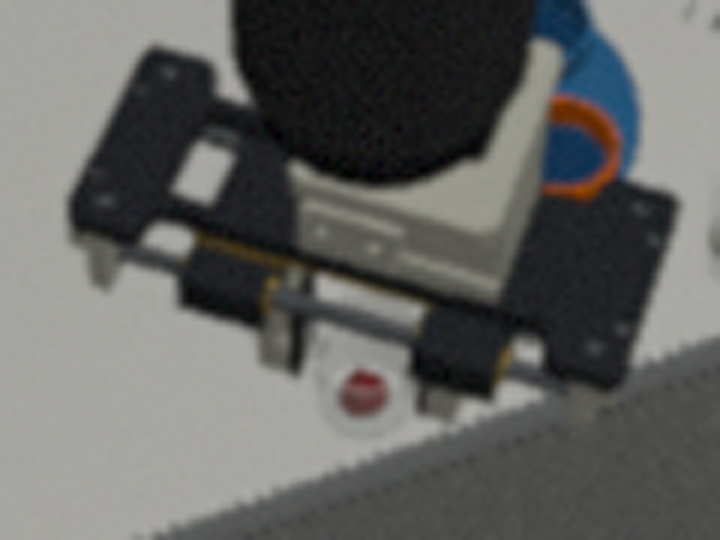

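The gap is 44.3 mm, so the cup is held just below the rim. I'll lift and turn back to the wheel's tangential direction.

Emit:
arm_command([
  {"offset":[0,0,-5],"dr":[0,0,0],"jaw":36},
  {"offset":[0,0,-15],"dr":[0,0,0],"jaw":36},
  {"offset":[0,0,-25],"dr":[0,0,0],"jaw":36},
  {"offset":[0,0,-25],"dr":[0,0,0],"jaw":36},
  {"offset":[0,0,-20],"dr":[0,0,0],"jaw":36},
  {"offset":[0,0,-10],"dr":[0,0,-4],"jaw":36},
  {"offset":[0,0,0],"dr":[0,0,-6],"jaw":36},
  {"offset":[0,0,0],"dr":[0,0,-6],"jaw":36},
])

```text
time: 14.48
tool_pos: [0.4624, 0.2456, 0.0844]
eef_rot: [0.001, -0.638, 0.77, 0.0]
wrist_force: [-0.5, -1.0, 0.0]
finger_gap: 0.0441
```

Emit:
arm_command([
  {"offset":[0,0,0],"dr":[0,0,-6],"jaw":36},
  {"offset":[0,0,0],"dr":[0,0,-6],"jaw":36},
  {"offset":[0,0,0],"dr":[0,0,-6],"jaw":36},
  {"offset":[0,0,0],"dr":[0,0,-6],"jaw":36},
  {"offset":[0,0,0],"dr":[0,0,-6],"jaw":36},
  {"offset":[0,0,0],"dr":[0,0,-6],"jaw":36},
  {"offset":[0,0,0],"dr":[0,0,-6],"jaw":36},
  {"offset":[0,0,0],"dr":[0,0,-6],"jaw":36},
])

```text
time: 15.15
tool_pos: [0.462, 0.2451, 0.0833]
eef_rot: [-0.0, 0.896, -0.444, 0.0]
wrist_force: [0.2, -0.2, -0.5]
finger_gap: 0.0442
```

```bash
python3 - <<'E'
from h import *
T,s=toolT(); print(T[:3,3].round(4),s["time"],s["q"].round(2),s["finger_gap"])
print("yaw",np.degrees(np.arctan2(T[1,0],T[0,0])),"d",tool_delta([.3933,.3274,.028]))
d=cam("wrist","pics/p.png");np.save("p_px.npy",d["pixels"]);np.save("p_M.npy",d["M"])
E
```

```text
[0.462  0.2451 0.0833] 15.15 [ 0.86  0.21 -0.47 -0.   -0.9   1.36] 0.044158675537414524
yaw -52.72004244919456 d [-107.09735486    4.7766487    55.3020556 ]
```

View pics/p.png

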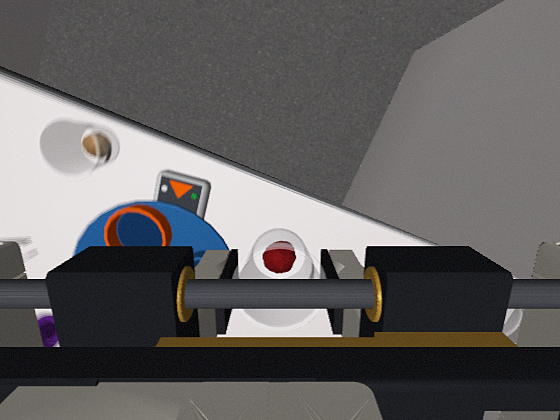

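Emit:
arm_command([
  {"offset":[-13,1,0],"dr":[0,0,0],"jaw":36},
  {"offset":[-20,1,0],"dr":[0,0,0],"jaw":36},
  {"offset":[-24,1,0],"dr":[0,0,0],"jaw":36},
  {"offset":[-24,1,0],"dr":[0,0,0],"jaw":36},
  {"offset":[-18,1,0],"dr":[0,0,0],"jaw":36},
  {"offset":[-8,0,0],"dr":[0,0,-3],"jaw":36},
  {"offset":[0,0,0],"dr":[0,0,-3],"jaw":36},
  {"offset":[0,0,0],"dr":[0,0,0],"jaw":36},
])

```text
time: 15.87
tool_pos: [0.3932, 0.3281, 0.0832]
eef_rot: [-0.0, 0.917, -0.398, 0.0]
wrist_force: [0.5, -0.0, -0.4]
finger_gap: 0.0441
```

```bash
python3 - <<'E'
from h import *
T,s=toolT(); print(T[:3,3].round(4),s["time"],s["q"].round(2),s["finger_gap"])
print("yaw",np.degrees(np.arctan2(T[1,0],T[0,0])),"d",tool_delta([.3933,.3274,.028]))
d=cam("wrist","pics/q.png")
s=cam("side");cv2.imwrite("pics/q_s.png",cv2.resize(s["pixels"][150:260,250:400,::-1],None,fx=5,fy=5,interpolation=cv2.INTER_CUBIC))
E
```

```text
[0.3932 0.3281 0.0832] 15.8667 [ 1.08  0.19 -0.49 -0.   -0.89  1.24] 0.04408073300854798
yaw -46.93952408252572 d [ 0.5952343   0.43461112 55.2018588 ]
```

View pics/q.png

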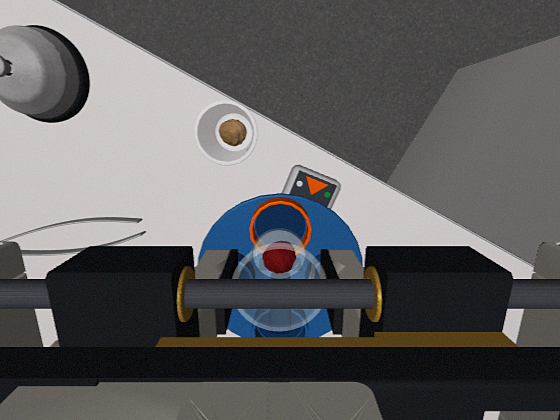

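View pics/q_s.png

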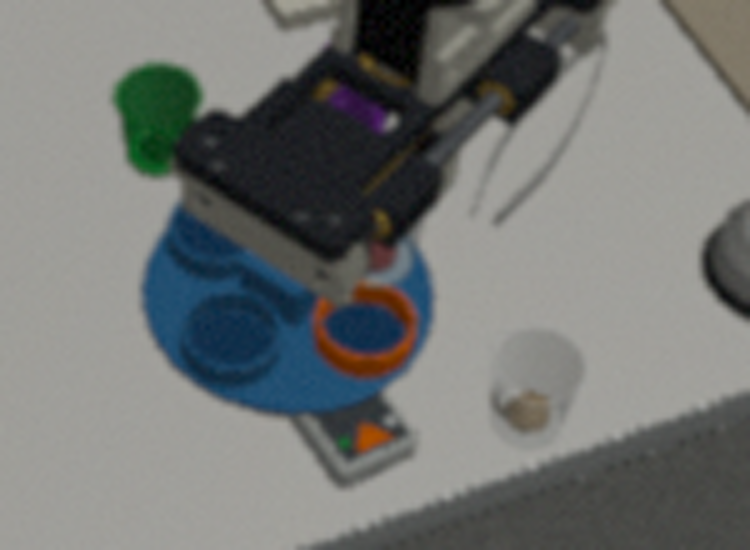

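The lump is at (279,258), as predicted for a cup centred under the tool. I'll lower it into the well.

Emit:
arm_command([
  {"offset":[0.6,0.4,8],"dr":[0,0,0],"jaw":36},
  {"offset":[0,0,12],"dr":[0,0,0],"jaw":36},
  {"offset":[0,0,12],"dr":[0,0,0],"jaw":36},
  {"offset":[0,0,10],"dr":[0,0,0],"jaw":36},
  {"offset":[0,0,6],"dr":[0,0,0],"jaw":36},
  {"offset":[0,0,4],"dr":[0,0,0],"jaw":36},
  {"offset":[0,0,1],"dr":[0,0,0],"jaw":36},
  {"offset":[0,0,0],"dr":[0,0,0],"jaw":36},
])

```text
time: 16.63
tool_pos: [0.3938, 0.3268, 0.0297]
eef_rot: [0.0, 0.917, -0.399, 0.0]
wrist_force: [-0.8, 1.2, -0.9]
finger_gap: 0.0444
```

Emit:
arm_command([
  {"offset":[0,0,0.6],"dr":[0,0,0],"jaw":36},
  {"offset":[0,0,0.6],"dr":[0,0,0],"jaw":36},
  {"offset":[0,0,0],"dr":[0,0,0],"jaw":36},
])

```text
time: 16.88
tool_pos: [0.3938, 0.3271, 0.029]
eef_rot: [-0.0, 0.917, -0.399, 0.0]
wrist_force: [-0.4, 0.0, -0.6]
finger_gap: 0.0442
```

Emit:
arm_command([
  {"offset":[0,0,0.6],"dr":[0,0,0],"jaw":36},
  {"offset":[0,0,0.4],"dr":[0,0,0],"jaw":36},
  {"offset":[0,0,0],"dr":[0,0,0],"jaw":36},
])

```text
time: 17.13
tool_pos: [0.3939, 0.3271, 0.0279]
eef_rot: [-0.0, 0.917, -0.399, 0.0]
wrist_force: [-0.7, 1.1, 0.5]
finger_gap: 0.0441
```

```bash
python3 - <<'E'
from h import *
T,s=toolT(); print(T[:3,3].round(4),s["time"],s["wrist_force"],s["finger_gap"])
d=cam("wrist","pics/r.png")
s=cam("side");cv2.imwrite("pics/r_s.png",cv2.resize(s["pixels"][150:260,250:400,::-1],None,fx=5,fy=5,interpolation=cv2.INTER_CUBIC))
E
```

```text
[0.3939 0.3271 0.0279] 17.1333 [-0.67468543  1.05147829  0.48165709] 0.04410849982012742
```

View pics/r.png

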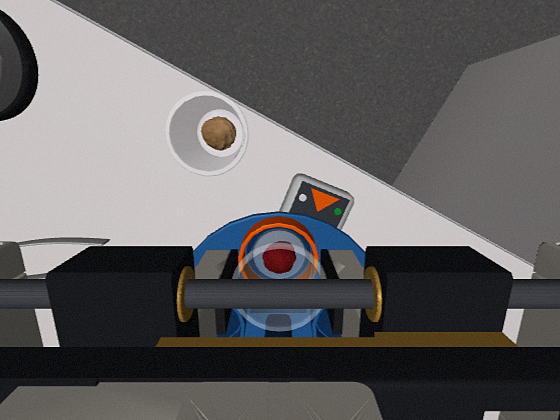

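View pics/r_s.png

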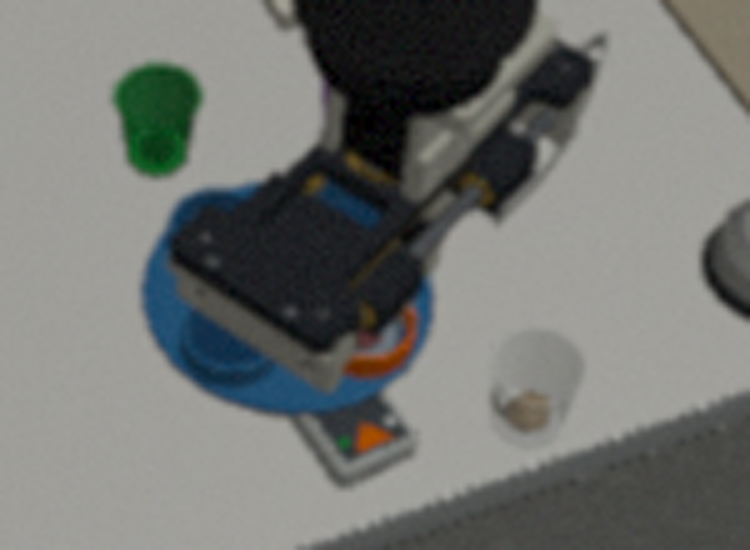

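Emit:
arm_command([
  {"offset":[0,0,0.5],"dr":[0,0,0],"jaw":36},
  {"offset":[0,0,0.3],"dr":[0,0,0],"jaw":36},
  {"offset":[0,0,0],"dr":[0,0,0],"jaw":36},
])

```text
time: 17.48
tool_pos: [0.3944, 0.3276, 0.0275]
eef_rot: [-0.001, 0.917, -0.399, 0.0]
wrist_force: [0.5, 0.4, 5.8]
finger_gap: 0.0444
```

The cup is in contact with the floor (5.8 N). I'll ease off, open slowly and raise.

Emit:
arm_command([
  {"offset":[0,0,-0.7],"dr":[0,0,0],"jaw":46},
  {"offset":[0,0,0],"dr":[0,0,0],"jaw":54},
  {"offset":[0,0,0],"dr":[0,0,0],"jaw":62},
  {"offset":[0,0,0],"dr":[0,0,0],"jaw":66},
  {"offset":[0,0,0],"dr":[0,0,0],"jaw":66},
  {"offset":[0,0,-10],"dr":[0,0,0],"jaw":66},
  {"offset":[0,0,-25],"dr":[0,0,0],"jaw":66},
  {"offset":[0,0,-30],"dr":[0,0,0],"jaw":66},
])

```text
time: 18.15
tool_pos: [0.3929, 0.3254, 0.0923]
eef_rot: [0.002, 0.917, -0.399, -0.0]
wrist_force: [1.2, 1.3, 0.9]
finger_gap: 0.0578
```

Emit:
arm_command([
  {"offset":[0,15,-30],"dr":[0,0,0],"jaw":60},
  {"offset":[0,28,-10],"dr":[0,0,0],"jaw":55},
  {"offset":[0,0,0],"dr":[0,0,0],"jaw":50},
  {"offset":[0,0,0],"dr":[0,0,0],"jaw":50},
])

```text
time: 18.48
tool_pos: [0.362, 0.2974, 0.1343]
eef_rot: [-0.002, 0.917, -0.399, 0.0]
wrist_force: [1.0, 0.9, 0.0]
finger_gap: 0.0446
```

```bash
python3 - <<'E'
from meas import *
T,s=toolT(); print(T[:3].round(4),s["time"],s["wrist_force"],s["finger_gap"])
d=cam("wrist","pics/s.png");np.save("s_px.npy",d["pixels"]);np.save("s_M.npy",d["M"])
m=masks(d["pixels"]);ys,xs=np.where(m["orange"]);print(xs.min(),xs.max(),ys.min(),ys.max())
print(tool_delta([.3622,.2981,.045]))
E
```

```text
[[ 0.6821 -0.7313  0.0013  0.362 ]
 [-0.7313 -0.6821  0.0028  0.2974]
 [-0.0012 -0.0029 -1.      0.1343]] 18.4833 [0.95533795 0.9230998  0.00114756] 0.04464390433488438
254 320 122 188
[-2.79274404e-01 -8.11251161e-02  8.85753481e+01]
```

View pics/s.png

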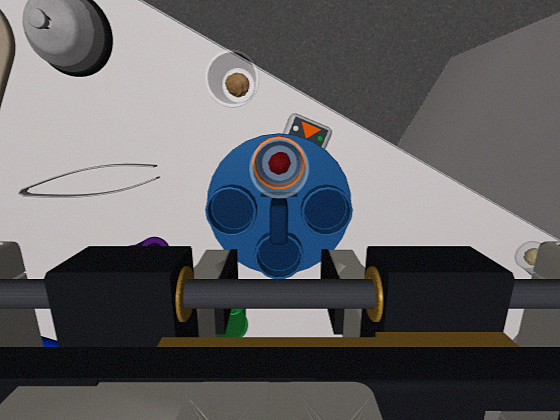

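The cup stands in the orange-rimmed well at (279,163). Next I'll get a better estimate of the pointer direction from several frames.

```bash
python3 - <<'E'
from cupm import *
for n,b in (("c",(170,130,215,165)),("d",(180,215,210,245)),("l",(295,115,335,145)),("s",(298,115,325,140))):
    k=load(n); _,c,m=outline(masks(k["pixels"])["orange"],b)
    tr=cv2.minEnclosingTriangle(c)[1].reshape(3,2)
    w=np.array([atz(k,*p,.024)[:2] for p in tr]); M=cv2.moments(m,True);p=atz(k,M["m10"]/M["m00"],M["m01"]/M["m00"],.024)[:2]
    C=np.array([.3620,.2980])
    r=np.hypot(*(w-C).T); tip=w[r.argmin()]; base=np.delete(w,r.argmin(),0).mean(0)
    print(n,cv2.boundingRect(c),"cen",p.round(4),np.degrees(np.arctan2(*(p-C)[::-1])).round(2),"r",np.hypot(*(p-C)).round(4),"tipdir",np.degrees(np.arctan2(*(base-tip)[::-1])).round(1))
k=load("s");m=masks(k["pixels"])
_,c,_=outline(m["orange"],(245,135,312,200));print("orange",cv2.boundingRect(c));r=circ(k,c[:,0,:],.059);print(r)
print(cup(k,(262,145,297,180)), atz(k,279.6,162.5,.055))
E
```

```text
c (183, 139, 12, 16) cen [0.4333 0.3257] 21.24 r 0.0765 tipdir 22.0
d (190, 226, 11, 13) cen [0.4332 0.3253] 21.0 r 0.0762 tipdir 19.4
l (302, 123, 20, 17) cen [0.4333 0.3254] 21.05 r 0.0764 tipdir 21.4
s (302, 122, 19, 16) cen [0.4334 0.3256] 21.11 r 0.0765 tipdir 21.0
orange (254, 164, 8, 18)
(array([-95.1139,  45.2315, 105.516 ]), np.float64(0.00057))
((279.0, 162.5), (269, 152, 21, 22), array([0.39054682, 0.32427417, 0.01      ])) [0.39423943 0.32697911 0.055     ]
```

Pointer at 21.1° and wheel at about 43.1°, so it needs a turn of −22° in world (+22 about tool z). I'll descend on the bar.

Emit:
arm_command([
  {"offset":[0,0,25],"dr":[0,0,0],"jaw":48},
  {"offset":[0,0,25],"dr":[0,0,0],"jaw":48},
  {"offset":[0,0,20],"dr":[0,0,0],"jaw":48},
  {"offset":[0,0,12],"dr":[0,0,0],"jaw":48},
  {"offset":[0,0,8],"dr":[0,0,0],"jaw":48},
  {"offset":[0,0,0],"dr":[0,0,0],"jaw":48},
  {"offset":[0,0,0],"dr":[0,0,0],"jaw":48},
], grip_force=15)

```text
time: 19.12
tool_pos: [0.3625, 0.2975, 0.0423]
eef_rot: [0.001, 0.917, -0.399, 0.0]
wrist_force: [0.4, 0.4, -0.1]
finger_gap: 0.0419
```

```bash
python3 - <<'E'
from meas import *
T,s=toolT(); print(T[:3,3].round(4),s["time"],s["wrist_force"],s["finger_gap"],"yaw",np.degrees(np.arctan2(T[1,0],T[0,0])),tool_delta([.3622,.2981,.0390]))
d=cam("wrist","pics/t.png")
E
```

```text
[0.3625 0.2975 0.0423] 19.1167 [ 0.41557101  0.37695224 -0.13071036] 0.041909791665523034 yaw -47.009931216076424 [-0.61474142 -0.21814038  3.2604185 ]
```

View pics/t.png

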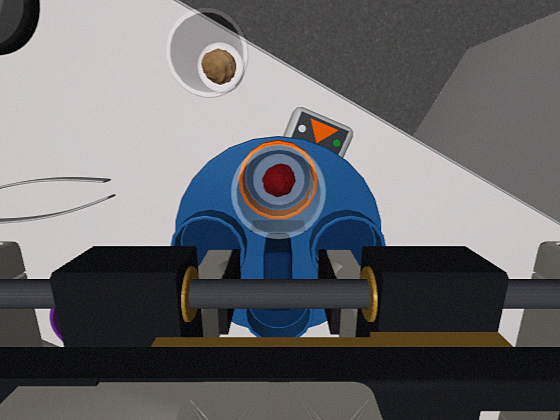

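The fingers straddle the bar and the cup is clear and centred. I'll grip.

Emit:
arm_command([
  {"offset":[-0.6,-0.2,3],"dr":[0,0,0],"jaw":40},
  {"offset":[0,0,0],"dr":[0,0,0],"jaw":30},
  {"offset":[0,0,0],"dr":[0,0,0],"jaw":24},
  {"offset":[0,0,0],"dr":[0,0,0],"jaw":19},
  {"offset":[0,0,0],"dr":[0,0,0],"jaw":15},
  {"offset":[0,0,0],"dr":[0,0,0],"jaw":10},
  {"offset":[0,0,0],"dr":[0,0,0],"jaw":5},
  {"offset":[0,0,0],"dr":[0,0,0],"jaw":0},
], grip_force=15)

```text
time: 19.83
tool_pos: [0.3621, 0.2982, 0.0398]
eef_rot: [-0.0, 0.917, -0.399, 0.0]
wrist_force: [-0.9, -0.9, 2.5]
finger_gap: 0.014
```

Emit:
arm_command([
  {"offset":[0,0,0],"dr":[0,0,1.5],"jaw":0},
  {"offset":[0,0,0],"dr":[0,0,2.5],"jaw":0},
  {"offset":[0,0,0],"dr":[0,0,3],"jaw":0},
  {"offset":[0,0,0],"dr":[0,0,3],"jaw":0},
  {"offset":[0,0,0],"dr":[0,0,3],"jaw":0},
  {"offset":[0,0,0],"dr":[0,0,3],"jaw":0},
  {"offset":[0,0,0],"dr":[0,0,2.5],"jaw":0},
  {"offset":[0,0,0],"dr":[0,0,2],"jaw":0},
])

```text
time: 20.5
tool_pos: [0.3623, 0.2982, 0.0398]
eef_rot: [-0.0, 0.831, -0.557, 0.0]
wrist_force: [1.1, -1.8, 2.3]
finger_gap: 0.014
```

Emit:
arm_command([
  {"offset":[0,0,0],"dr":[0,0,1],"jaw":0},
  {"offset":[0,0,0],"dr":[0,0,0.5],"jaw":0},
  {"offset":[0,0,0],"dr":[0,0,0],"jaw":0},
  {"offset":[0,0,0],"dr":[0,0,0],"jaw":0},
])

```text
time: 20.83
tool_pos: [0.3623, 0.2982, 0.0398]
eef_rot: [-0.0, 0.824, -0.566, 0.0]
wrist_force: [2.0, -1.6, 4.6]
finger_gap: 0.0139
```

```bash
python3 - <<'E'
from meas import *
T,s=toolT(); print(T[:3,3].round(4),s["time"],s["wrist_force"],s["ft_torque"],s["finger_gap"],"yaw",np.degrees(np.arctan2(T[1,0],T[0,0])))
d=cam("wrist","pics/u.png")
E
```

```text
[0.3623 0.2982 0.0398] 20.8333 [ 2.03678065 -1.56260684  4.55733888] [-0.59530568 -0.60264936 -0.04250291] 0.013855739421194306 yaw -68.96508582446933
```

View pics/u.png

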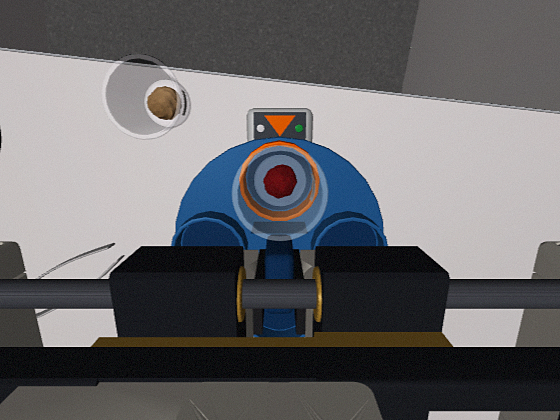

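The pointer (280,122) and the well (280,180) are in line. I'll release and retreat.

Emit:
arm_command([
  {"offset":[0,0,0],"dr":[0,0,0],"jaw":10},
  {"offset":[0,0,0],"dr":[0,0,0],"jaw":20},
  {"offset":[0,0,0],"dr":[0,0,0],"jaw":30},
  {"offset":[0,0,0],"dr":[0,0,0],"jaw":40},
  {"offset":[0,0,0],"dr":[0,0,0],"jaw":40},
  {"offset":[0,0,-10],"dr":[0,0,0],"jaw":40},
  {"offset":[0,0,-30],"dr":[0,0,0],"jaw":40},
  {"offset":[0,0,-35],"dr":[0,0,0],"jaw":40},
])

```text
time: 21.55
tool_pos: [0.3609, 0.2964, 0.1135]
eef_rot: [0.003, 0.824, -0.567, 0.0]
wrist_force: [0.5, 0.9, -0.7]
finger_gap: 0.0349
```

Emit:
arm_command([
  {"offset":[0,0,-35],"dr":[0,0,0],"jaw":40},
  {"offset":[0,0,-15],"dr":[0,0,0],"jaw":40},
  {"offset":[0,0,0],"dr":[0,0,0],"jaw":40},
  {"offset":[0,0,0],"dr":[0,0,0],"jaw":40},
])

```text
time: 21.88
tool_pos: [0.3621, 0.2986, 0.1654]
eef_rot: [-0.001, 0.824, -0.566, -0.0]
wrist_force: [0.1, -0.7, -0.0]
finger_gap: 0.0352
```

```bash
python3 - <<'E'
from cupm import *
T,s=toolT(); print(T[:3,3].round(4),s["time"],s["wrist_force"],s["finger_gap"],"yaw",np.degrees(np.arctan2(T[1,0],T[0,0])))
d=cam("wrist","pics/v.png");np.save("v_px.npy",d["pixels"]);np.save("v_M.npy",d["M"])
m=masks(d["pixels"]);k=d
_,c,mm=outline(m["orange"],(265,90,295,142));M=cv2.moments(mm,True)
b=m["blue"]|m["orange"];_,c,_=outline(b,(190,138,370,246));print(cv2.boundingRect(c))
ss=cam("side");cv2.imwrite("pics/v_s.png",cv2.resize(ss["pixels"][150:260,250:400,::-1],None,fx=5,fy=5,interpolation=cv2.INTER_CUBIC))
cv2.imwrite("pics/v_c.png",cv2.resize(d["pixels"][90:245,180:380,::-1],None,fx=3.8,fy=3.8,interpolation=cv2.INTER_CUBIC))
E
```

```text
[0.3621 0.2986 0.1654] 21.8833 [ 0.13919669 -0.68725259 -0.02038193] 0.03524313412779153 yaw -69.01269667763637
(214, 138, 133, 108)
```

View pics/v_c.png

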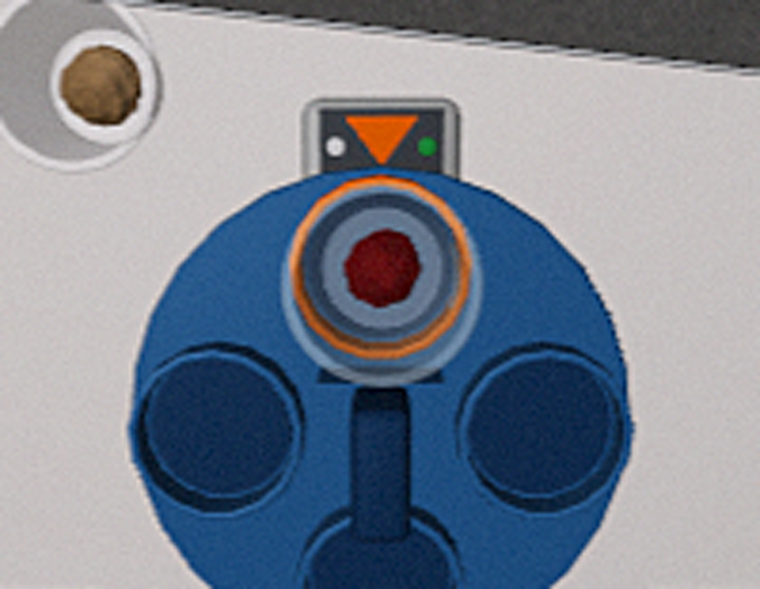

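View pics/v_s.png

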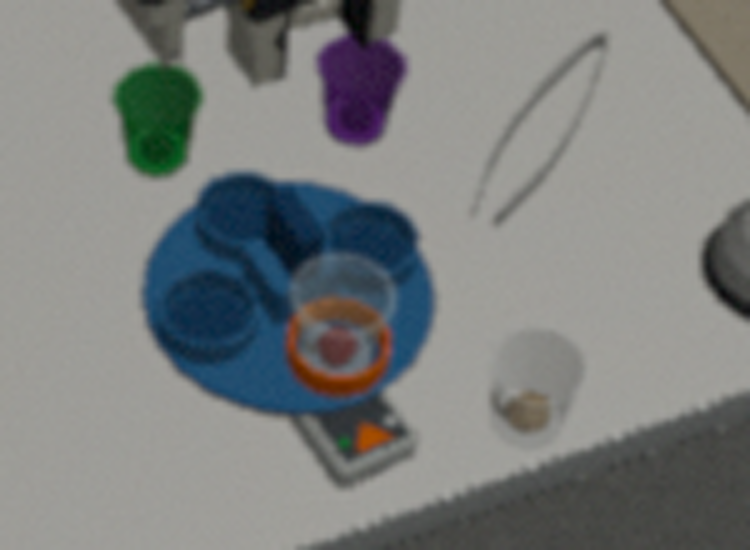

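The cup is upright in the well. The pointer tip (382,163 in the crop), well (380,267) and bar (382) are in line, the wheel is level and home, and the gripper is clear. I'll hand in.

```bash
python3 -c "
from station import manip
print(manip.state()['time']); print(manip.finish_job())"
```

```text
21.9833
the job is handed in; nothing more can be done
None
```

The job is done and handed in at 22.0 s. The blue wheel is fully home on the spindle, the red cup stands in the orange-rimmed well, and the wheel is turned so that well lines up with the pointer.

- **Wheel:** It met the platter at the predicted height. The rim circle measured in the picture then sat exactly where a fully home wheel's would.
- **Cup:** I lowered it until light contact, about 6 N, before letting go. The last pictures show it upright in the well.
- **Alignment:** I turned the wheel 22° by its grip after placing the cup. In the last wrist picture the pointer, well and bar line up to within about 1°.
- **Other cups:** The tan cup was standing undisturbed in the last pictures. The cream cup was outside them; I never touched it, but I did not check it again at the end.
- **What disagreed:** My first grasp closed on nothing, above the bar. The real fingertips end about 39 mm short of the stated TCP, so I corrected for that from then on. Nothing was disturbed.

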